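# Slide the routing sled home and latch it with the wire bail

## Robot

A 6-joint arm with a two-finger parallel gripper is mounted at the origin on the work surface. World frame = base frame: x ahead of the robot, y to its left, z up, the work surface at z = 0. Lengths are in m, angles in rad, forces in N, time in s.
With the tool pointing down it reaches from about 0.35 to 0.975 m from the base axis. Payload 4.9 kg.
Tool frame: the origin (TCP) lies midway between the tips of the shut fingers; the grasp point (between the pads) lies 19 mm behind it; z points along the fingers, y is the direction in which the jaws open and shut (so a half turn about z gives the same grasp; the last joint's range is limited). The gripper opens to 85 mm and grips with 20 to 120 N. Pads are 22 mm wide; open, the fingers measure 114 mm over their backs; the gripper's body (76 mm by 85 mm) begins 54 mm behind the grasp point. The pads swing forward as they close: fully open they stand 13 mm farther back than shut.
Start: joints at [-1.238, 0.053, 1.613, -0, 1.476, -0.119], TCP at [0.273, -0.562, 0.198] pointing down, gripper open.
Joint ranges: [-3.01, 3.01], [-1.01, 2.22], [0.06, 2.58], [-1.02, 4.17], [0.09, 2.62], [-3.14, 3.14]. Speed limits (rad/s): [2.57, 2.57, 3.14, 3.14, 3.14, 3.14].

## Interface

Orientations are given as a rotation vector (axis times angle).
In Python, from station import ctrl gives the robot as it stands.
- The arm moves only by the tool jog_arm, never from a script. Its argument "steps" is a list of rows, each an object of numbers: "dx", "dy", "dz": the shift along the world's x, y, z in units of 60 mm (1.0 is 60 mm); "twist": the turn about the world's z in units of 10 degrees (1.0 is 10 degrees). A call has 1 to 5 rows; each row is the pose to reach, as a shift and turn from the pose measured when the call began; what a row does not reach only later rows make up. A row lasts 1/8 s, in which the tool goes at most 62.5 mm and 10.7 degrees, less where a joint would pass 70% of its speed; a pose out of reach is approached as far as the arm can. A call with a gripper value outside its range is refused whole. "gripper" is the closure in counts, from 0 (fully open) to 255 (shut), set as the call begins (left out, the last holds). The fingers move at their own pace and stop on an object; "newtons" is the grip in N (left out, the last holds). Time passes only in rows, so rows that repeat a pose let the fingers close. It gives the time, the measured TCP pose, the force and the opening at its end, in the units of the state.
- ctrl.get_obs(): the state, without advancing time (a new reading comes with each control period).
- ctrl.get_image(name): name is "scene" or "side" or "wrist"; returns a dict with "frame" (480x640x3 uint8, red, green, blue), "range_z" (480x640 float32, m along the optical axis (not along the pixel's ray), 0 where there is no reading), "fx", "fy", "cx", "cy" (pixels), "D" ([k1, k2, p1, p2, k3] as OpenCV has them; the pictures are not rectified), "extrinsics" (4x4, takes a point from camera to world coordinates). Camera axes: x right, y down, z forward; pixel columns grow to the right and rows downward; lengths in m; the calibration is good to about 2 mm. A picture is of the moment at which its call begins.
- ctrl.finish_job(): hands the job in, once; it reports no verdict.
The state is a dict: "t": time; "q": joint angles; "dq": joint speeds; "effort": joint torques, N m; "tool_pos": TCP position; "tool_rot": TCP orientation; "contact_force": force on the tool from outside, world axes, zero at the start; "wrist_torque": the same for the moment, N m; "opening": finger opening in m.
Only numpy, scipy, OpenCV 4.12 (cv2) and the standard library are available. Lean on these libraries where they do the work, as an engineer would, in place of code of your own. Each camera call takes 0.05 s, during which the arm holds its last target.

## Task

On the small routing jig, slide the wooden sled along its bed, under the bridge, until it is fully home against its end stops; ease it along its centre line, because it cocks and binds when pushed off to one side and must not be forced. Then lift the wire bail that lies flat at the far end, swing it up and over towards the bridge and press it fully down so that its crossbar is latched behind the sled's hook. Leave the other things on the bench where they are.

Things in the scene. Friction and masses are not known exactly. Their poses are not given: they have to be found in the camera images.
- jig: Fixed plywood routing jig. Origin on the bench top below the centre of the sled's back face at home; x = direction the sled is pushed, y across, z up. Bed plate 12 mm thick, x -200 to 170, y +-113 mm. Side rails (inner faces y +-81.6, outer +-105.6, tops z 42, x -200 to 88 mm) guide the sled. Aluminium bridge legs at y +-113 to +-131 mm, x -10 to 50 mm.
- beam_edge (a point): Middle of the lower front edge of the bridge beam, 88 mm above the bench, at jig x -10. Beam: jig x -10 to 50, y +-131, z 88 to 140 mm; a 58 mm wide motor stands on it to z 241; a thin bit hangs to z 72. At home the sled's back face is 10 mm in under the beam, so the tool must lean 30 to 45 degrees, body back away from the bridge, tips forward under the beam.
- end_stop (a point): Where the middle of the crosshead's front face stands at home: jig x 74, y 0, z 27 mm. The two wooden end stops themselves are at y +-50 to +-82 mm, 14 mm thick, tops at z 40 mm. The sled is stopped hard here.
- sled_back (a point): Centre of the sled's flat back face, the face to push: 160 mm wide, 30 mm high (z 12 to 42 mm, this point at 27). x = push direction. Starts 90 to 140 mm short of home; home is when this point is at jig x 0. Pushed within about 10 mm of its centre it slides with 3 to 8 N; pushed well off centre (over about 20 to 30 mm) it cocks and jams between the rails.
- sled_middle (a point): Centre of the crosshead of the loose plywood sled (about 0.45 kg): 74 mm long in x, 160 wide, 30 high, 1.6 mm play to each rail; 37 mm ahead of the back face. A dark wood blank 110 x 24 x 8 mm is fixed on top. A tongue 60 mm wide, 12 mm thick runs forward to 148 mm ahead of the back face and carries the hook.
- hook_tip (a point): Top of the sled's upright steel hook (8 mm round bar on the centre line, leaning back a little at its top), 114.5 mm ahead of the back face, 68 mm above the bench.
- bail_hinge (a point): Middle of the bail's fixed hinge line, which runs along jig y: jig x 160, z 45 mm. Hinge lugs at x 150 to 170, y +-52 to +-64, top z 54 mm. The bed plate ends at x 170.
- bail (a joint): Angle of the wire bail, rad: 0 = lying flat, pointing away from the bridge (starts 0 to 0.25); 1.57 = upright; 3.05 = its stop, laid over towards the bridge, latched. Stiff hinge (0.04 N m): the bail stays wherever it is left, so it must be pressed down all the way, round its arc (pressed straight down, it sticks while steeper than about 2.5). Mass 40 g.
- bail_bar (a point): Centre of the bail's crossbar: 6 mm steel wire, 100 mm long along jig y, 60 mm from the hinge; wire arms at y +-50. At angle q: jig x = 160 + 60 cos q, z = 45 + 60 sin q mm. Flat, it hangs clear over bare bench. Latched: x 100, z 50, on the bridge side of the hook; with the sled home it clears the hook by 3 mm. The hook stands at the bar's middle: press 20 to 35 mm to one side of it.
- polish: Bystander: upright bottle, 54 mm diameter, 125 mm high; origin under its centre.
- driver: Bystander: screwdriver lying, 190 mm long.
- pickup: Bystander: guitar pickup, brass cover on a black plate, 88 x 44 x 20 mm; origin under its centre.
- winder: Bystander: white crank-shaped string winder, 97 x 22 x 40 mm, beyond the bail; origin under its centre.
- sander: Bystander: cork sanding block, 85 x 50 x 28 mm, beyond the bail; origin under its centre.
- tin: Bystander: open steel tray, 90 x 70 x 22 mm, behind the bed's open end; origin under its centre.
Things that resemble listed ones, but are neither listed nor needed, are in the scene too. Of the things that look like the part that bears sled_back, the largest one is meant.

How it is judged:
By the outcome, as a careful person would: the job done as asked, in the order asked, and still so for the second after the job is handed in, with the robot touching nothing.
It also fails if it takes over 72 s, if anything falls off the work surface, if the arm or the gripper's body presses on something with over 40 N, if the wrist force passes 120 N, or if a joint passes its speed limit or range.

## Working session

There is one attempt and no reset: what is moved stays moved. The work goes in short steps, Python scripts to look and compute and a tool call to move; the robot and the scene stay as the last step left them, time stands still between calls to the robot, and variables do not carry over. Pictures are saved under pics/ and viewed, and the job is handed in when it is done.

Besides the shell and the picture viewer there is one more tool, called after "Call:" as name(argument=value, ...), one argument or row to a line, values as JSON. jog_arm: Moves the arm, as the interface text tells. Its arguments: {"type":"object","properties":{"steps":{"type":"array"},"gripper":{"type":"number"},"newtons":{"type":"number"}},"required":["steps"]}

```bash
ls; mkdir -p pics
cat > h.py <<'E'
import numpy as np, cv2
from station import ctrl
def grab(n,tag):
    im=ctrl.get_image(n); cv2.imwrite(f'pics/{tag}.png',im['frame'][:,:,::-1]); 
    np.savez(f'pics/{tag}.npz',**{k:np.asarray(v) for k,v in im.items()}); return im
def load(tag): return dict(np.load(f'pics/{tag}.npz'))
def K(im): return np.array([[im['fx'],0,im['cx']],[0,im['fy'],im['cy']],[0,0,1]],float)
def pix(im,P):
    T=np.linalg.inv(im['extrinsics']); rv=cv2.Rodrigues(T[:3,:3])[0]
    return cv2.projectPoints(np.float64(P).reshape(-1,1,3),rv,T[:3,3],K(im),im['D'])[0].reshape(-1,2)
def ray(im,uv):
    n=cv2.undistortPoints(np.float64(uv).reshape(-1,1,2),K(im),im['D']).reshape(-1,2)
    d=np.c_[n,np.ones(len(n))]@im['extrinsics'][:3,:3].T
    return im['extrinsics'][:3,3],d
def onz(im,uv,z):
    o,d=ray(im,uv); return o+d*((z-o[2])/d[:,2])[:,None]
def cloud(im):
    h,w=im['range_z'].shape; uv=np.stack(np.meshgrid(np.arange(w),np.arange(h)),-1).reshape(-1,2)
    o,d=ray(im,uv); R=im['extrinsics'][:3,:3]; zc=im['range_z'].reshape(-1)
    P=o+d*zc[:,None]; P[zc==0]=np.nan; return P.reshape(h,w,3)
E
python3 - <<'E'
from h import *
o=ctrl.get_obs(); print({k:np.round(v,3) for k,v in o.items()})
for n in('scene','side','wrist'):
    im=grab(n,n+'0'); print(n,np.round(im['extrinsics'],3).tolist(),im['fx'],im['D'])
E
```

```text
pics
{'t': np.float64(0.0), 'q': array([-1.238,  0.053,  1.614,  0.   ,  1.476, -0.119]), 'dq': array([ 0.001,  0.   , -0.001,  0.001, -0.001, -0.   ]), 'effort': array([ 0.0000e+00, -3.9367e+01, -3.7018e+01, -0.0000e+00,  7.0000e-03,
        0.0000e+00]), 'tool_pos': array([ 0.273, -0.562,  0.197]), 'tool_rot': array([-3.06 , -0.703,  0.   ]), 'contact_force': array([-0.657,  0.372, -0.275]), 'wrist_torque': array([0.051, 0.005, 0.045]), 'opening': np.float64(0.085)}
scene [[-0.096, 0.562, -0.822, 1.346], [0.995, 0.058, -0.077, 0.085], [0.004, -0.825, -0.564, 0.661], [0.0, 0.0, 0.0, 1.0]] 492.82354018275953 [-0.12831656  0.          0.          0.          0.        ]
side [[0.995, -0.063, 0.081, 0.403], [-0.102, -0.717, 0.69, -0.843], [0.015, -0.694, -0.72, 0.97], [0.0, 0.0, 0.0, 1.0]] 546.3016941973347 [-0.00814455  0.          0.          0.          0.        ]
wrist [[0.437, -0.852, -0.29, 0.348], [-0.9, -0.414, -0.14, -0.526], [-0.001, 0.322, -0.947, 0.373], [0.0, 0.0, 0.0, 1.0]] 340.90903076251595 [0.02310904 0.         0.         0.         0.        ]
```

View pics/scene0.png

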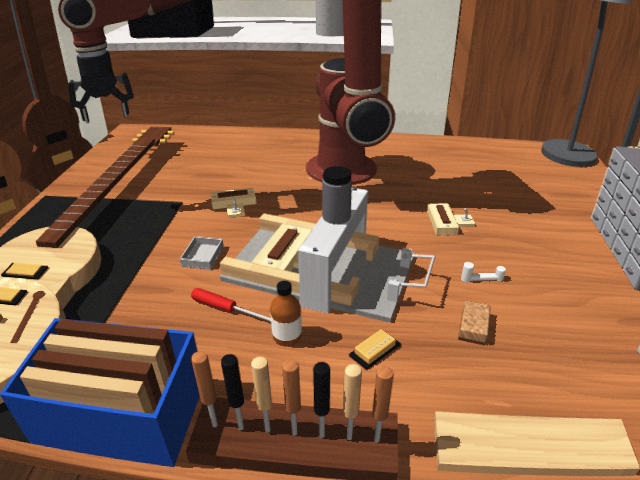

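View pics/side0.png

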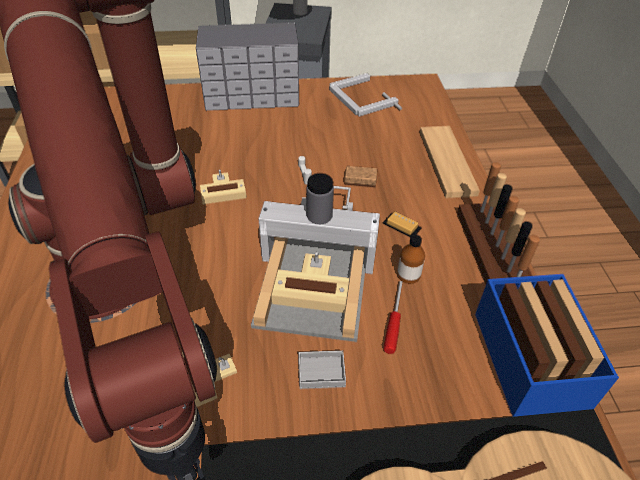

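View pics/wrist0.png

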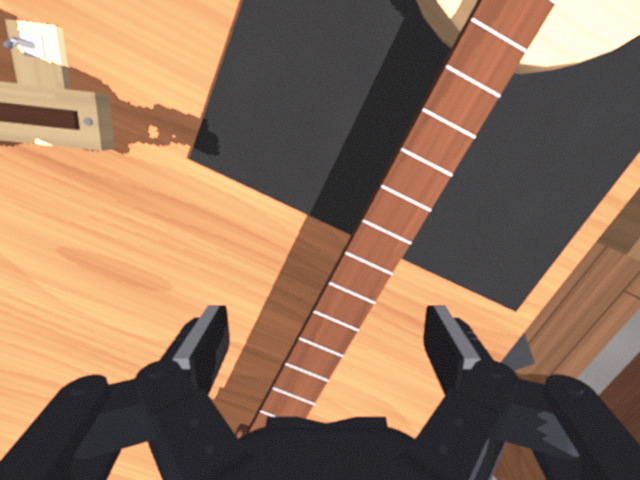

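Side view: the sled in the jig is at (312,290). The lookalikes are a small spare sled at (222,188) and another at (225,368). The jig one is the largest and sits between the rails, so I choose it. Next I measure the jig pose.

```bash
python3 - <<'E'
from h import *
for t in('side0','scene0'):
    im=load(t);P=cloud(im)
    uv=[(312,290)] if t=='side0' else [(270,240)]
    x,y,z=P[...,0],P[...,1],P[...,2]
    # beam top
    c=np.array([0.42,-0.05])
    m=(abs(z-.140)<.006)&(np.hypot(x-.42,y+.05)<.35)
    n,l,s,ce=cv2.connectedComponentsWithStats(m.astype(np.uint8))
    k=1+np.argmax(s[1:,4]); pts=P[l==k]; r=cv2.minAreaRect(np.float32(pts[:,:2]))
    print(t,'beam',s[k],np.round(r[0],4),np.round(r[1],4),r[2],pts[:,2].mean())
    m=(abs(z-.042)<.004)&(np.hypot(x-.42,y+.1)<.3)
    n,l,s,ce=cv2.connectedComponentsWithStats(m.astype(np.uint8))
    for k in range(1,n):
        if s[k,4]>150:
            pts=P[l==k]; r=cv2.minAreaRect(np.float32(pts[:,:2])); print(' rail',s[k],np.round(r[0],4),np.round(r[1],4),round(r[2],2),pts[:,2].mean())
E
python3 - <<'E'
import cv2
a=cv2.imread('pics/side0.png')[140:400,230:440]
cv2.imwrite('pics/c1.png',cv2.resize(a,None,fx=2.3,fy=2.3,interpolation=3))
a=cv2.imread('pics/scene0.png')[160:360,170:520]
cv2.imwrite('pics/c2.png',cv2.resize(a,None,fx=2.2,fy=2.2,interpolation=3))
E
```

```text
side0 beam [ 259  201  121   33 2041] [0.5063 0.0225] [0.0671 0.2615] 75.47406768798828 0.14017267781670986
 rail [ 253  236  112   95 3301] [ 0.4812 -0.0758] [0.2387 0.2122] 75.75 0.04233202375104497
scene0 beam [ 298  188   70   71 1517] [0.507 0.024] [0.0606 0.2649] 75.82426452636719 0.1394461029745768
 rail [ 220  214   96   70 2143] [ 0.4752 -0.1016] [0.1796 0.2173] 75.2 0.04157074245355288
 rail [351 228  28  24 279] [0.4306 0.0887] [0.0835 0.0523] 39.91 0.04096883533767106
 rail [331 277  28  19 281] [0.5931 0.0481] [0.0481 0.0586] 75.44 0.0408084656825288
```

View pics/c1.png

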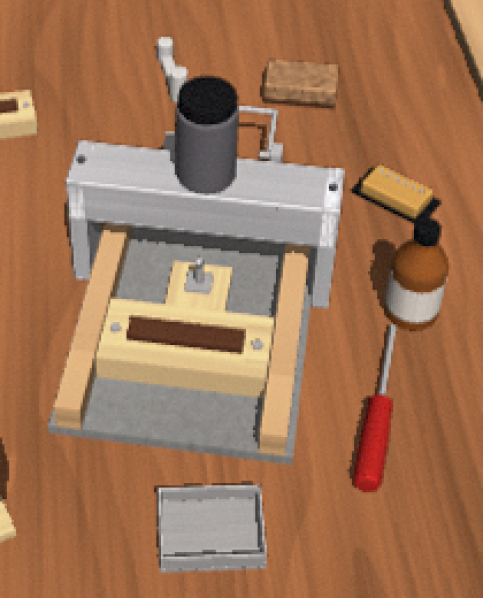

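View pics/c2.png

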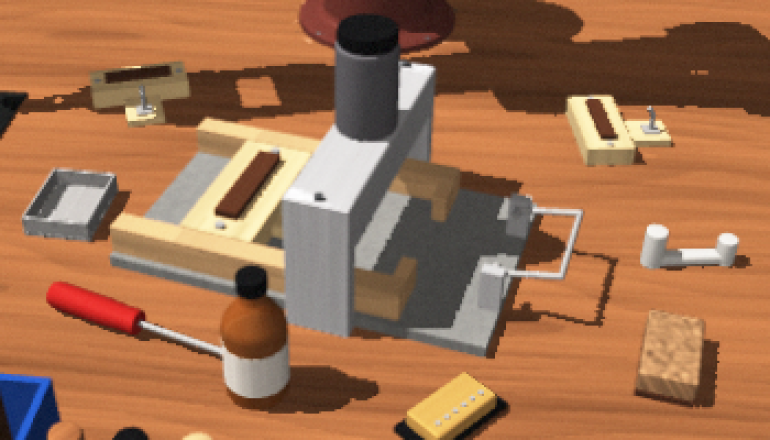

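```bash
cat >> h.py <<'E'
TH=np.deg2rad(75.6); OR=np.array([0.5015,0.0041])
def setj(th,o):
    global TH,OR; TH=th;OR=np.array(o)
def j2w(P):
    P=np.atleast_2d(np.float64(P)); c,s=np.cos(TH),np.sin(TH)
    return np.c_[OR[0]+c*P[:,0]-s*P[:,1],OR[1]+s*P[:,0]+c*P[:,1],P[:,2]]
def w2j(P):
    P=np.atleast_2d(np.float64(P)); c,s=np.cos(TH),np.sin(TH); d=P[:,:2]-OR
    return np.c_[d@[c,s],d@[-s,c],P[:,2]]
E
python3 - <<'E'
from h import *
for t in('side0','scene0'):
    im=load(t);P=cloud(im);J=w2j(P.reshape(-1,3)).reshape(P.shape)
    x,y,z=J[...,0],J[...,1],J[...,2]
    f=lambda a:np.round(np.percentile(a,[1,5,50,95,99]),4)
    m=(abs(z-.14)<.005)&(abs(x-.02)<.06)&(abs(y)<.15); print(t,'beam x',f(x[m]),'y',f(y[m]))
    m=(abs(z-.042)<.003)&(x>-.16)&(x<-.02)&(abs(y)<.12)
    for s in(1,-1):
        q=m&(x<-.14)&(s*y>0.05); print(' rail out',s,f(y[q]))
    q=m&(abs(y)<.07); print(' sled top x',f(x[q]))
    q=(abs(x+.17)<.02)&(abs(z-.012)<.003)&(abs(y)<.13); print(' bed y',f(y[q]))
    q=(abs(z-.012)<.003)&(abs(y)<.07)&(x<-.12)&(x>-.23); print(' bed x',f(x[q]))
    q=(z>.015)&(abs(y)<.06)&(x>.14)&(x<.26); print(' bail/lug',f(x[q]),f(y[q]),f(z[q]))
    q=(z>.052)&(abs(y)<.02)&(x<-.012)&(x>-.1)&(z<.08); print(' hook',q.sum(),x[q].mean() if q.any() else 0,y[q].mean() if q.any() else 0, z[q].max() if q.any() else 0)
    v=im['frame'][:,:,::-1].copy(); v=cv2.resize(v,None,fx=1,fy=1)
    pts=[(-.2,s*.113,.012) for s in(1,-1)]+[(.17,s*.113,.012) for s in(1,-1)]+[(a,s*.131,.14) for a in(-.01,.05) for s in(1,-1)]+[(.16,0,.045)]+[(-.2,s*.1056,.042) for s in(1,-1)]
    for p in pix(im,j2w(pts)): cv2.circle(v,tuple(int(round(a)) for a in p),2,(255,0,255),-1)
    a=v[140:400,230:440] if t=='side0' else v[160:360,170:480]
    cv2.imwrite(f'pics/o_{t}.png',cv2.resize(a,None,fx=2.3,fy=2.3,interpolation=3))
E
```

```text
side0 beam x [-0.0121 -0.0103  0.0133  0.0449  0.0493] y [-0.1287 -0.12   -0.0159  0.1186  0.1282]
 rail out 1 [0.0546 0.0719 0.0916 0.1036 0.1048]
 rail out -1 [-0.1061 -0.105  -0.0943 -0.0834 -0.0828]
 sled top x [-0.1398 -0.1381 -0.1153 -0.0669 -0.0643]
 bed y [-0.1123 -0.081  -0.0062  0.0733  0.0802]
 bed x [-0.2006 -0.1985 -0.17   -0.1394 -0.137 ]
 bail/lug [0.1488 0.1503 0.1703 0.2203 0.2209] [-0.0593 -0.0577 -0.0465  0.0576  0.0597] [0.044  0.0469 0.0541 0.0607 0.0629]
 hook 31 -0.060219505799981664 -0.0007789336142667255 0.06843100056406715
scene0 beam x [-0.0075 -0.0042  0.0285  0.0496  0.0508] y [-0.1311 -0.1283 -0.0629  0.1105  0.1241]
 rail out 1 [0.0807 0.0815 0.0939 0.1045 0.1059]
 rail out -1 [-0.1068 -0.1062 -0.0955 -0.0822 -0.0806]
 sled top x [-0.1368 -0.1342 -0.089  -0.0658 -0.0642]
 bed y [-0.1124 -0.1103  0.003   0.0766  0.0833]
 bed x [-0.1984 -0.1964 -0.1776 -0.1597 -0.1581]
 bail/lug [0.1506 0.1525 0.1734 0.2219 0.2228] [-0.0598 -0.0585  0.0405  0.0552  0.0578] [0.016  0.02   0.0522 0.0601 0.0613]
 hook 1 -0.09951858568857645 -0.014913651286048784 0.052125259607923136
```

View pics/o_side0.png

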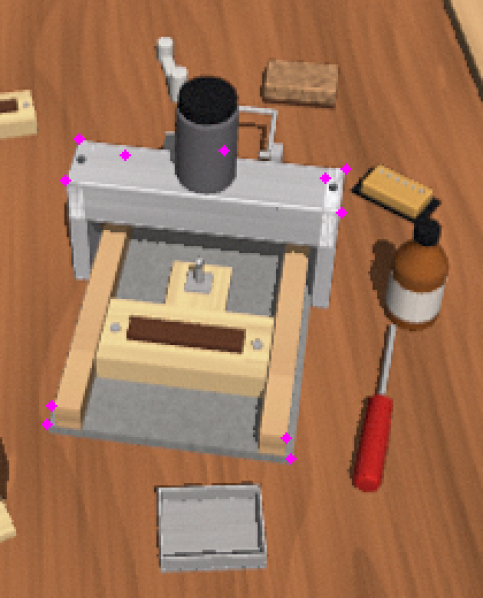

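View pics/o_scene0.png

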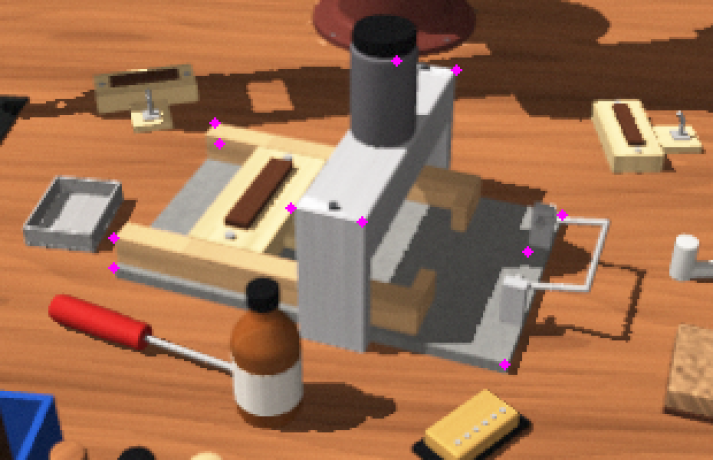

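Run:
```python
from h import *
from scipy.spatial.transform import Rotation as R
Rt=R.from_rotvec([-3.06,-.703,0]).as_matrix(); p=np.array([.273,-.562,.1975])
for t in('wrist0','scene0','side0'):
    im=load(t);P=cloud(im).reshape(-1,3); T=(P-p)@Rt
    m=(abs(T[:,0])<.08)&(abs(T[:,1])<.12)&(T[:,2]>-.16)&(T[:,2]<.03)&np.isfinite(T[:,0]); T=T[m]
    print(t,len(T))
    for a in np.arange(-.16,.03,.01):
        q=T[(T[:,2]>=a)&(T[:,2]<a+.01)]
        if len(q)>5: print(round(a,3),len(q),'x',np.round([q[:,0].min(),q[:,0].max()],3),'y',np.round([q[:,1].min(),q[:,1].max()],3))
```

```text
wrist0 55424
-0.14 10 x [0.021 0.022] y [-0.016  0.019]
-0.13 9219 x [0.009 0.023] y [-0.07   0.068]
-0.12 17358 x [-0.005  0.02 ] y [-0.073  0.074]
-0.11 13213 x [-0.012  0.019] y [-0.075  0.074]
-0.1 8066 x [-0.012  0.016] y [-0.075  0.075]
-0.09 1869 x [-0.004  0.015] y [-0.066  0.064]
-0.08 2275 x [-0.01   0.013] y [-0.057  0.057]
-0.07 1846 x [-0.011  0.013] y [-0.056  0.057]
-0.06 1349 x [-0.011  0.013] y [-0.056  0.056]
-0.05 219 x [-0.01   0.012] y [-0.046  0.047]
scene0 1465
-0.16 116 x [-0.011  0.017] y [-0.069  0.063]
-0.15 263 x [-0.015  0.021] y [-0.07   0.067]
-0.14 239 x [-0.007  0.025] y [-0.071  0.067]
-0.13 167 x [-0.007  0.026] y [-0.073  0.07 ]
-0.12 209 x [-0.018  0.021] y [-0.074  0.071]
-0.11 149 x [-0.012  0.022] y [-0.074  0.072]
-0.1 119 x [-0.009  0.017] y [-0.075  0.071]
-0.09 49 x [-0.005  0.017] y [-0.062  0.059]
-0.08 49 x [-0.009  0.016] y [-0.057  0.055]
-0.07 51 x [-0.01   0.014] y [-0.058  0.054]
-0.06 44 x [-0.009  0.014] y [-0.056  0.055]
-0.05 10 x [-0.005  0.012] y [-0.05   0.047]
side0 343
-0.16 81 x [-0.011  0.012] y [0.033 0.04 ]
-0.15 106 x [-0.011  0.01 ] y [0.034 0.045]
-0.14 59 x [-0.02   0.019] y [0.02  0.043]
-0.13 57 x [-0.018  0.017] y [0.022 0.034]
-0.12 35 x [0.011 0.016] y [0.021 0.038]
```

Run:
```python
from h import *
im=load('scene0'); print(pix(im,[[.273,-.562,.1975],[.273,-.562,.24]]))
P=cloud(im)
v=im['frame'][:,:,::-1].copy()
for p in pix(im,[[.273,-.562,.1975],[.273,-.562,.2105],[.273,-.562,.2425]]): cv2.circle(v,tuple(int(round(a)) for a in p),1,(255,0,255),-1)
cv2.imwrite('pics/c3.png',cv2.resize(v[0:170,30:200],None,fx=3.5,fy=3.5,interpolation=cv2.INTER_NEAREST))
im=load('wrist0'); v=im['frame'][:,:,::-1].copy()
for p in pix(im,[[.273,-.562,.1975],[.273,-.562,.2425]]): print(p)
```

```text
[[109.80400795 136.51923255]
 [106.14317922 120.49231493]]
[325.84696614 278.23267727]
[325.67404333 322.31383685]
```

View pics/c3.png

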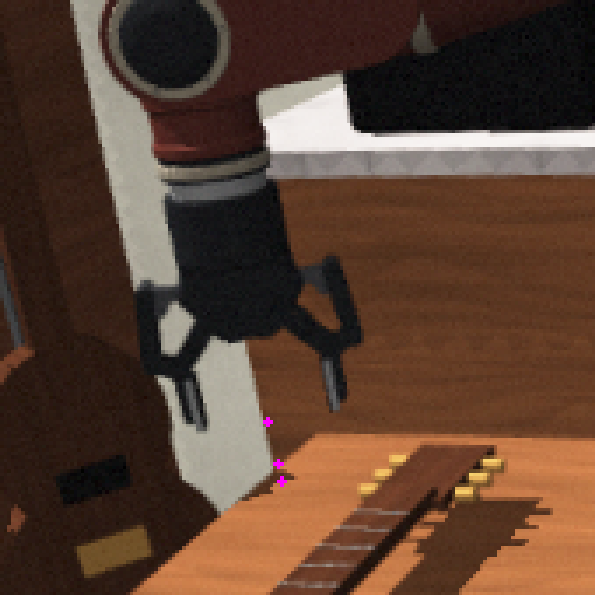

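Call:
jog_arm(
  steps=[
    {"dz":1},
    {"dz":1},
    {"dz":1.5},
    {"dz":1.5},
    {"dz":1.5},
  ],
  gripper=255,
  newtons=40,
)

```text
validation failed for argument at $.st...
```

```bash
cat > prof.py <<'E'
from h import *
import sys
from scipy.spatial.transform import Rotation as R
tag=sys.argv[1]
o=ctrl.get_obs(); print(o['t'],np.round(o['tool_pos'],4),np.round(o['tool_rot'],3),o['opening'],np.round(o['contact_force'],1))
Rt=R.from_rotvec(o['tool_rot']).as_matrix(); p=o['tool_pos']
for n in('wrist','scene'):
    im=grab(n,n+tag);P=cloud(im).reshape(-1,3); T=(P-p)@Rt
    m=(abs(T[:,0])<.08)&(abs(T[:,1])<.12)&(T[:,2]>-.16)&(T[:,2]<.03)&np.isfinite(T[:,0]); T=T[m]
    print(n,len(T),T[:,2].max())
    for a in np.arange(-.16,.03,.01):
        q=T[(T[:,2]>=a)&(T[:,2]<a+.01)]
        if len(q)>5: print(round(a,3),len(q),'x',np.round([q[:,0].min(),q[:,0].max()],3),'y',np.round([q[:,1].min(),q[:,1].max()],3))
E
python3 prof.py 1
```

```text
0.15 [ 0.2727 -0.5618  0.1975] [-3.06  -0.703  0.   ] 0.08549688513689446 [-0.9  0.2 -0.4]
wrist 55428 -0.045877710788512924
-0.14 18 x [0.021 0.022] y [-0.016  0.02 ]
-0.13 9593 x [0.009 0.022] y [-0.07   0.068]
-0.12 17235 x [-0.005  0.02 ] y [-0.073  0.074]
-0.11 13329 x [-0.012  0.019] y [-0.074  0.075]
-0.1 7713 x [-0.012  0.016] y [-0.074  0.075]
-0.09 1889 x [-0.004  0.015] y [-0.064  0.066]
-0.08 2261 x [-0.01   0.013] y [-0.056  0.057]
-0.07 1843 x [-0.011  0.013] y [-0.056  0.058]
-0.06 1345 x [-0.01   0.013] y [-0.056  0.057]
-0.05 202 x [-0.009  0.012] y [-0.049  0.047]
scene 1469 -0.046321720745650406
-0.16 126 x [-0.011  0.018] y [-0.068  0.065]
-0.15 270 x [-0.006  0.019] y [-0.069  0.068]
-0.14 226 x [-0.011  0.024] y [-0.07   0.068]
-0.13 173 x [-0.016  0.023] y [-0.073  0.07 ]
-0.12 204 x [-0.021  0.022] y [-0.074  0.07 ]
-0.11 154 x [-0.015  0.021] y [-0.074  0.072]
-0.1 113 x [-0.009  0.018] y [-0.074  0.07 ]
-0.09 49 x [-0.008  0.015] y [-0.059  0.059]
-0.08 53 x [-0.007  0.014] y [-0.057  0.056]
-0.07 49 x [-0.01   0.015] y [-0.057  0.054]
-0.06 45 x [-0.01   0.017] y [-0.056  0.055]
-0.05 7 x [-0.008  0.011] y [-0.049  0.047]
```

Call:
jog_arm(
  steps=[
    {"dx":0,"dy":0,"dz":1,"twist":0},
    {"dx":0,"dy":0,"dz":1,"twist":0},
    {"dx":0,"dy":0,"dz":1,"twist":0},
  ],
  gripper=255,
  newtons=40,
)

```text
t: 0.62
tool_pos: [0.2728, -0.5621, 0.2581]
tool_rot: [-3.062, -0.704, 0.0]
contact_force: [-0.5, -0.1, -1.3]
opening: 0.0321
```

```bash
python3 prof.py 2
```

```text
0.625 [ 0.2728 -0.5621  0.2581] [-3.062 -0.704  0.   ] 0.03210705552045436 [-0.5 -0.1 -1.3]
wrist 53945 -0.03337487857175125
-0.14 45 x [0.021 0.022] y [-0.019  0.02 ]
-0.13 8845 x [0.01  0.022] y [-0.064  0.065]
-0.12 15408 x [-0.005  0.02 ] y [-0.063  0.064]
-0.11 10412 x [-0.012  0.02 ] y [-0.059  0.061]
-0.1 7825 x [-0.012  0.019] y [-0.055  0.055]
-0.09 6115 x [-0.012  0.016] y [-0.05   0.051]
-0.08 2001 x [-0.011  0.016] y [-0.045  0.044]
-0.07 1175 x [-0.01   0.013] y [-0.029  0.03 ]
-0.06 1104 x [-0.01   0.013] y [-0.029  0.03 ]
-0.05 843 x [-0.011  0.013] y [-0.029  0.03 ]
-0.04 172 x [-0.01   0.012] y [-0.022  0.023]
scene 1494 -0.032282951609205676
-0.16 108 x [-0.006  0.034] y [-0.041  0.036]
-0.15 167 x [-0.007  0.022] y [-0.043  0.038]
-0.14 221 x [-0.02   0.024] y [-0.064  0.059]
-0.13 221 x [-0.006  0.024] y [-0.066  0.062]
-0.12 162 x [-0.007  0.024] y [-0.062  0.061]
-0.11 127 x [-0.013  0.023] y [-0.056  0.057]
-0.1 107 x [-0.012  0.02 ] y [-0.051  0.05 ]
-0.09 127 x [-0.01   0.018] y [-0.047  0.045]
-0.08 76 x [-0.004  0.017] y [-0.041  0.04 ]
-0.07 53 x [-0.004  0.016] y [-0.026  0.024]
-0.06 50 x [-0.008  0.016] y [-0.027  0.023]
-0.05 55 x [-0.007  0.017] y [-0.027  0.025]
-0.04 20 x [-0.008  0.013] y [-0.02   0.021]
```

Call:
jog_arm(
  steps=[
    {"dx":0.5,"dy":1,"dz":0,"twist":-1},
    {"dx":1,"dy":2,"dz":0,"twist":-2},
    {"dx":1.5,"dy":3,"dz":0,"twist":-3},
    {"dx":2,"dy":4,"dz":0,"twist":-4},
  ],
  gripper=0,
)

```text
t: 1.23
tool_pos: [0.3835, -0.3374, 0.2544]
tool_rot: [-3.112, 0.387, 0.001]
contact_force: [1.0, 0.7, -0.4]
opening: 0.0854
```

Call:
jog_arm(
  steps=[
    {"dx":0.5,"dy":1,"dz":-0.5,"twist":0},
    {"dx":1.1,"dy":2.2,"dz":-1,"twist":0},
    {"dx":1.1,"dy":2.2,"dz":-2,"twist":0},
    {"dx":1.1,"dy":2.2,"dz":-2.5,"twist":0},
  ],
)

```text
t: 1.72
tool_pos: [0.4489, -0.2028, 0.1013]
tool_rot: [-3.112, 0.383, 0.005]
contact_force: [0.2, -0.5, -0.5]
opening: 0.0855
```

```bash
cat > st.py <<'E'
from h import *
import sys
o=ctrl.get_obs(); r=o['tool_rot']; ax=2*np.degrees(np.arctan2(r[1],r[0]))%360
print('t',round(o['t'],2),'world',np.round(o['tool_pos'],4),'jig',np.round(w2j(o['tool_pos']),4),'toolx ang rel jig',round(ax-75.6,1),'tilt',np.round(r,3),'open',round(float(o['opening']),4))
c,s=np.cos(TH),np.sin(TH);f=o['contact_force'];print('F jig',round(c*f[0]+s*f[1],1),round(-s*f[0]+c*f[1],1),round(f[2],1))
if len(sys.argv)>4:
    g=np.array([float(a) for a in sys.argv[2:5]]); d=(j2w(g)[0]-o['tool_pos'])/.06; print('to goal units',np.round(d,3))
if len(sys.argv)>1 and sys.argv[1]!='-':
    for n in('side','scene'): grab(n,n+sys.argv[1])
    a=cv2.imread(f'pics/side{sys.argv[1]}.png')[130:430,210:450]; b=cv2.imread(f'pics/scene{sys.argv[1]}.png')[130:370,170:530]
    a=cv2.resize(a,(384,480),interpolation=3); b=cv2.resize(b,(416,277),interpolation=3); b=cv2.copyMakeBorder(b,0,480-277,0,0,cv2.BORDER_CONSTANT)
    cv2.imwrite(f'pics/v{sys.argv[1]}.png',np.hstack([a,b]))
E
python3 st.py 3 -.208 0 -.018
python3 - <<'E'
from h import *
im=load('side3');P=cloud(im);J=w2j(P.reshape(-1,3)).reshape(P.shape);x,y,z=J[...,0],J[...,1],J[...,2]
q=(x<-.205)&(x>-.4)&(abs(y)<.1)&(z>.015)&(z<.026);print('tin',np.percentile(x[q],[2,98]),np.percentile(y[q],[2,98]))
E
```

```text
t 1.73 world [ 0.4489 -0.2028  0.1013] jig [[-0.2135 -0.0005  0.1013]] toolx ang rel jig 270.4 tilt [-3.112  0.383  0.005] open 0.0855
F jig -0.5 -0.3 -0.5
to goal units [ 0.014  0.091 -1.988]
tin [-0.32271012 -0.24084757] [-0.09874779 -0.00413907]
```

View pics/v3.png

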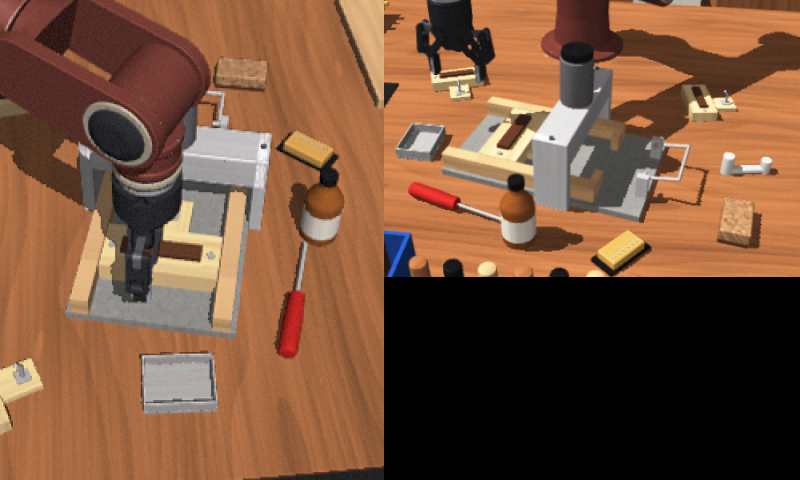

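Call:
jog_arm(
  steps=[
    {"dx":0.04,"dy":0.15,"dz":-0.6,"twist":0},
    {"dx":0.04,"dy":0.15,"dz":-1.2,"twist":0},
    {"dx":0.04,"dy":0.15,"dz":-1.6,"twist":0},
    {"dx":0.04,"dy":0.15,"dz":-1.6,"twist":0},
  ],
)

```text
t: 2.33
tool_pos: [0.4461, -0.1921, 0.0001]
tool_rot: [-3.105, 0.384, 0.027]
contact_force: [0.4, -0.6, -0.7]
opening: 0.0853
```

```bash
python3 st.py 4 -.205 0 -.016
python3 - <<'E'
from h import *
o=ctrl.get_obs()
for t in('side4','scene4'):
    im=load(t);P=cloud(im);J=w2j(P.reshape(-1,3)).reshape(P.shape);x,y,z=J[...,0],J[...,1],J[...,2]
    d=im['frame'].max(2)<90
    for a in np.arange(.03,.12,.01):
        q=d&(abs(y)<.03)&(x<-.1)&(x>-.32)&(z>=a)&(z<a+.01)
        if q.sum()>3: print(t,round(a,3),q.sum(),np.round([x[q].min(),x[q].max(),y[q].min(),y[q].max()],3))
E
```

```text
t 2.33 world [ 4.461e-01 -1.921e-01  1.000e-04] jig [[-2.039e-01  4.800e-03  1.000e-04]] toolx ang rel jig 270.3 tilt [-3.105  0.384  0.027] open 0.0853
F jig -0.5 -0.5 -0.7
to goal units [ 0.074 -0.039 -0.268]
side4 0.04 6 [-0.252 -0.111 -0.029 -0.003]
side4 0.05 14 [-0.261 -0.114 -0.03   0.009]
side4 0.06 11 [-0.263 -0.26  -0.005  0.008]
side4 0.09 36 [-0.28  -0.253 -0.012  0.015]
side4 0.1 73 [-0.28  -0.237 -0.015  0.013]
side4 0.11 57 [-0.28  -0.226 -0.016  0.017]
scene4 0.04 33 [-0.248 -0.1   -0.007  0.03 ]
scene4 0.05 54 [-0.249 -0.1   -0.009  0.023]
scene4 0.06 42 [-0.26  -0.146 -0.009  0.014]
scene4 0.07 50 [-0.26  -0.146 -0.01   0.014]
scene4 0.08 56 [-0.256 -0.147 -0.011  0.011]
scene4 0.09 101 [-0.275 -0.133 -0.013  0.012]
scene4 0.1 177 [-0.277 -0.129 -0.016  0.015]
scene4 0.11 227 [-0.277 -0.13  -0.019  0.017]
```

View pics/v4.png

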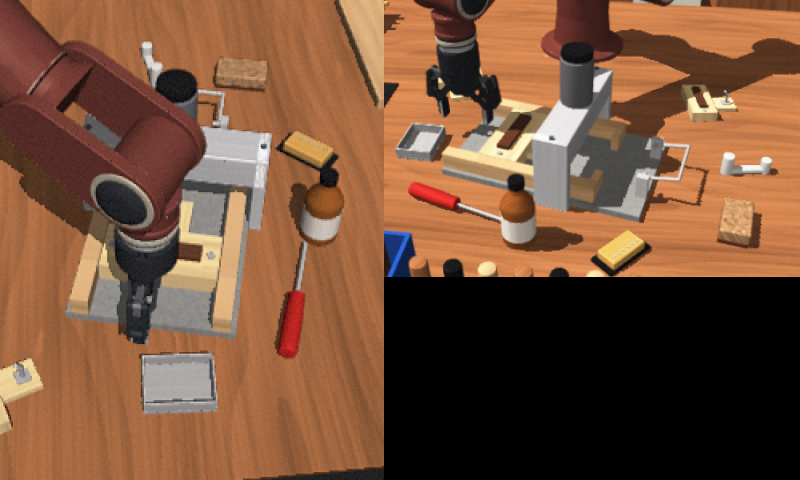

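Run:
```python
from h import *
from scipy.spatial.transform import Rotation as R
o=ctrl.get_obs(); print(np.round(o['q'],3),np.round(o['dq'],3)); print(np.round(R.from_rotvec(o['tool_rot']).as_matrix(),3))
```

```text
[-0.563 -0.052  2.068  0.005  1.141  1.252] [ 0.005 -0.015 -0.012  0.001 -0.006  0.001]
[[ 0.97  -0.244 -0.011]
 [-0.244 -0.97   0.012]
 [-0.013 -0.009 -1.   ]]
```

Call:
jog_arm(
  steps=[
    {"dx":0.07,"dy":-0.06,"dz":-0.1,"twist":0},
    {"dx":0.07,"dy":-0.06,"dz":-0.27,"twist":0},
    {"dx":0.07,"dy":-0.06,"dz":-0.27,"twist":0},
  ],
)

```text
t: 2.8
tool_pos: [0.4517, -0.1965, -0.0146]
tool_rot: [-3.106, 0.385, 0.022]
contact_force: [0.3, -0.9, -0.8]
opening: 0.0857
```

```bash
python3 st.py - -.19 0 -.016;python3 - <<'E'
from h import *
from scipy.spatial.transform import Rotation as R
o=ctrl.get_obs(); print(np.round(o['q'],3),np.round(o['dq'],3)); print(np.round(R.from_rotvec(o['tool_rot']).as_matrix(),3))
E
```

```text
t 2.8 world [ 0.4517 -0.1965 -0.0146] jig [[-0.2067 -0.0017 -0.0146]] toolx ang rel jig 270.3 tilt [-3.106  0.385  0.022] open 0.0857
F jig -0.8 -0.5 -0.8
to goal units [ 0.042  0.276 -0.024]
[-0.564 -0.011  2.062  0.005  1.108  1.25 ] [ 0.001 -0.009 -0.002 -0.001  0.006 -0.001]
[[ 0.97  -0.244 -0.012]
 [-0.244 -0.97   0.013]
 [-0.015 -0.01  -1.   ]]
```

Call:
jog_arm(
  steps=[
    {"dx":0.0,"dy":0.09,"dz":0,"twist":0},
    {"dx":0.02,"dy":0.18,"dz":0,"twist":0},
    {"dx":0.04,"dy":0.27,"dz":0,"twist":0},
    {"dx":0.06,"dy":0.36,"dz":0,"twist":0},
    {"dx":0.08,"dy":0.44,"dz":0,"twist":0},
  ],
)

```text
t: 3.42
tool_pos: [0.4566, -0.17, -0.0145]
tool_rot: [-3.107, 0.384, 0.021]
contact_force: [-0.0, -3.5, -0.2]
opening: 0.0851
```

```bash
python3 st.py 5 -.15 0 -.016; python3 st.py - -.092 0 -.016
```

```text
t 3.42 world [ 0.4566 -0.17   -0.0145] jig [[-0.1798  0.0002 -0.0145]] toolx ang rel jig 270.3 tilt [-3.107  0.384  0.021] open 0.0851
F jig -3.4 -0.9 -0.2
to goal units [ 0.127  0.481 -0.025]
t 3.52 world [ 0.4567 -0.1695 -0.0145] jig [[-0.1793  0.0002 -0.0145]] toolx ang rel jig 270.3 tilt [-3.106  0.384  0.021] open 0.0854
F jig -0.5 0.7 0.1
to goal units [ 0.365  1.408 -0.025]
```

View pics/v5.png

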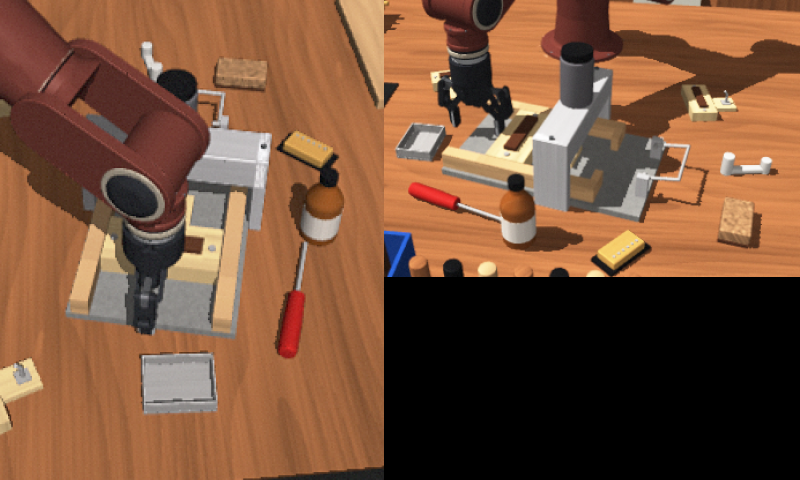

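Call:
jog_arm(
  steps=[
    {"dx":0.03,"dy":0.12,"dz":0,"twist":0},
    {"dx":0.06,"dy":0.24,"dz":0,"twist":0},
    {"dx":0.1,"dy":0.36,"dz":0,"twist":0},
    {"dx":0.13,"dy":0.48,"dz":0,"twist":0},
    {"dx":0.16,"dy":0.6,"dz":0,"twist":0},
  ],
)

```text
t: 4.15
tool_pos: [0.4664, -0.133, -0.0145]
tool_rot: [-3.106, 0.384, 0.021]
contact_force: [-0.3, -3.2, 0.2]
opening: 0.0855
```

```bash
python3 st.py - -.11 0 -.016
```

```text
t 4.15 world [ 0.4664 -0.133  -0.0145] jig [[-1.415e-01 -1.000e-04 -1.450e-02]] toolx ang rel jig 270.3 tilt [-3.106  0.384  0.021] open 0.0855
F jig -3.2 -0.5 0.2
to goal units [ 0.128  0.509 -0.025]
```

Call:
jog_arm(
  steps=[
    {"dx":0.03,"dy":0.12,"dz":0,"twist":0},
    {"dx":0.06,"dy":0.24,"dz":0,"twist":0},
    {"dx":0.09,"dy":0.36,"dz":0,"twist":0},
    {"dx":0.12,"dy":0.48,"dz":0,"twist":0},
    {"dx":0.12,"dy":0.51,"dz":0,"twist":0},
  ],
)

```text
t: 4.78
tool_pos: [0.4739, -0.1019, -0.0145]
tool_rot: [-3.106, 0.383, 0.021]
contact_force: [-0.0, -3.7, -0.5]
opening: 0.0853
```

```bash
python3 st.py 6 -.092 0 -.016
```

```text
t 4.78 world [ 0.4739 -0.1019 -0.0145] jig [[-0.1095  0.0004 -0.0145]] toolx ang rel jig 270.3 tilt [-3.106  0.383  0.021] open 0.0853
F jig -3.5 -0.9 -0.5
to goal units [ 0.079  0.281 -0.025]
```

View pics/v6.png

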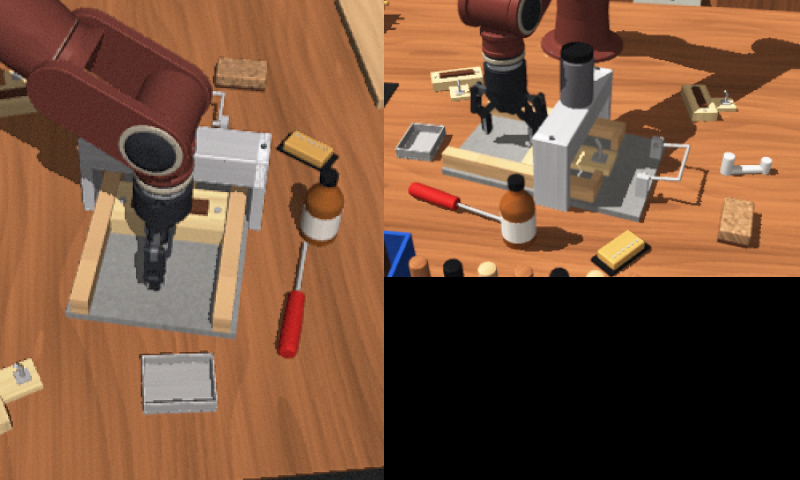

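Call:
jog_arm(
  steps=[
    {"dx":0.02,"dy":0.07,"dz":0,"twist":0},
    {"dx":0.04,"dy":0.14,"dz":0,"twist":0},
    {"dx":0.06,"dy":0.21,"dz":0,"twist":0},
    {"dx":0.07,"dy":0.26,"dz":0,"twist":0},
  ],
)

```text
t: 5.38
tool_pos: [0.478, -0.086, -0.0145]
tool_rot: [-3.105, 0.383, 0.021]
contact_force: [-0.9, -3.1, -0.2]
opening: 0.0854
```

```bash
python3 st.py 7 -.092 0 -.016
```

```text
t 5.38 world [ 0.478  -0.086  -0.0145] jig [[-0.0931  0.0003 -0.0145]] toolx ang rel jig 270.3 tilt [-3.105  0.383  0.021] open 0.0854
F jig -3.2 0.1 -0.2
to goal units [ 0.01   0.017 -0.024]
```

View pics/scene7.png

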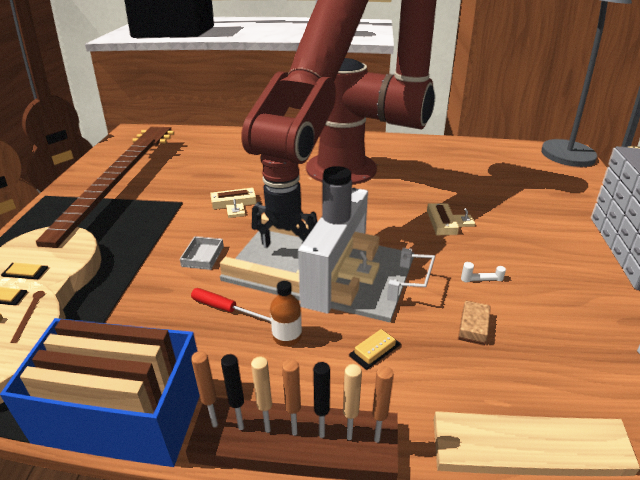

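Call:
jog_arm(
  steps=[
    {"dx":-0.1,"dy":-0.4,"dz":0,"twist":0},
    {"dx":-0.1,"dy":-0.4,"dz":1,"twist":0},
    {"dx":-0.1,"dy":-0.4,"dz":2,"twist":0},
    {"dx":-0.1,"dy":-0.4,"dz":3,"twist":0},
    {"dx":-0.1,"dy":-0.4,"dz":4,"twist":0},
  ],
)

```text
t: 6.1
tool_pos: [0.4719, -0.1087, 0.2274]
tool_rot: [-3.103, 0.382, 0.02]
contact_force: [1.3, -0.4, -0.6]
opening: 0.0854
```

Call:
jog_arm(
  steps=[
    {"dx":0,"dy":0,"dz":1,"twist":1},
    {"dx":0,"dy":0.8,"dz":1,"twist":2},
    {"dx":0.2,"dy":1.7,"dz":1,"twist":3},
    {"dx":0.6,"dy":2.6,"dz":1,"twist":4},
    {"dx":0.8,"dy":3.4,"dz":1,"twist":5},
  ],
)

```text
t: 6.72
tool_pos: [0.5201, 0.098, 0.2872]
tool_rot: [-2.975, -0.977, 0.028]
contact_force: [1.0, -0.1, 0.3]
opening: 0.0854
```

```bash
python3 st.py 8 .103 0 .10;  python3 - <<'E'
from h import *
o=ctrl.get_obs(); print(np.round(o['q'],3))
for t in('side8','scene8'):
    im=load(t);P=cloud(im);J=w2j(P.reshape(-1,3)).reshape(P.shape);x,y,z=J[...,0],J[...,1],J[...,2]
    q=(abs(z-.024)<.003)&(abs(y)<.05)&(x>.05)&(x<.15); print(t,q.sum(),np.percentile(x[q],[2,50,98]) if q.any() else '',np.percentile(y[q],[2,50,98])if q.any() else '')
    q=(abs(y)<.02)&(x>.05)&(x<.13)&(z>.045)&(z<.075);print('hook',q.sum(),x[q],z[q])
E
```

```text
t 6.72 world [0.5201 0.098  0.2872] jig [[0.0956 0.0054 0.2872]] toolx ang rel jig -39.2 tilt [-2.975 -0.977  0.028] open 0.0854
F jig 0.2 -1.0 0.3
to goal units [ 0.117  0.097 -3.121]
[ 0.046 -0.199  1.706  0.006  1.655  0.981]
side8 1 [0.052501 0.052501 0.052501] [0.02302746 0.02302746 0.02302746]
hook 0 [] []
scene8 469 [0.05124224 0.08099032 0.109203  ] [-0.02836703 -0.00293008  0.03206272]
hook 41 [0.07541049 0.07456727 0.07684977 0.07842258 0.07221    0.0754574
 0.07682345 0.07928715 0.08046542 0.07513437 0.07742647 0.07966204
 0.08129078 0.07528091 0.07760445 0.07932791 0.08120168 0.0827979
 0.07768684 0.07982584 0.08208221 0.08306814 0.08487632 0.07962585
 0.08145478 0.08379163 0.08519219 0.07990743 0.08222653 0.08417312
 0.08605462 0.08214165 0.08479922 0.08639671 0.08262795 0.08520477
 0.0864375  0.08294698 0.08486721 0.08655255 0.08529938] [0.06577427 0.06600483 0.06696623 0.06593354 0.06202371 0.06565817
 0.06405092 0.06553844 0.06335876 0.06191653 0.06290763 0.0637546
 0.06286425 0.05948038 0.0605588  0.05993146 0.05972764 0.05870618
 0.0579299  0.05849097 0.05940392 0.05659418 0.05617296 0.05502713
 0.05467549 0.05581837 0.05418676 0.05295045 0.05403624 0.05403491
 0.05383735 0.05087325 0.05298071 0.05193203 0.0493934  0.05127067
 0.04911166 0.04741589 0.04731993 0.04650617 0.04567885]
```

View pics/v8.png

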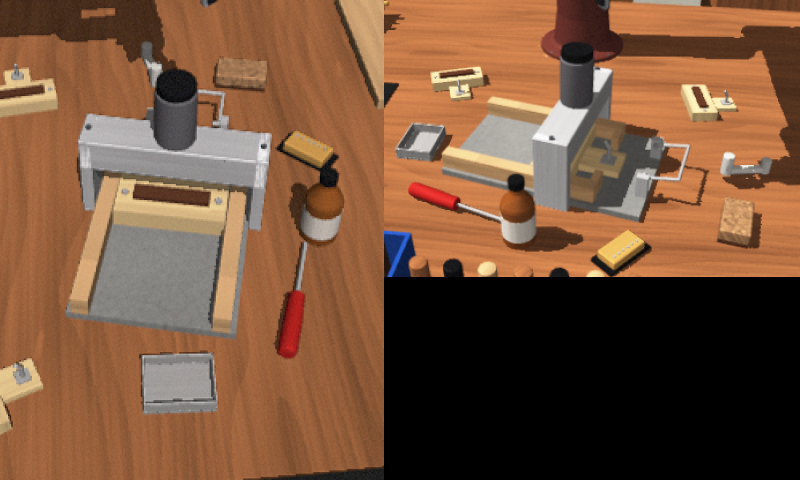

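Call:
jog_arm(
  steps=[
    {"dx":0.12,"dy":0.11,"dz":0,"twist":1},
    {"dx":0.12,"dy":0.11,"dz":-0.5,"twist":2},
    {"dx":0.12,"dy":0.11,"dz":-1,"twist":3},
    {"dx":0.12,"dy":0.11,"dz":-1.5,"twist":3.9},
    {"dx":0.12,"dy":0.11,"dz":-2,"twist":3.9},
  ],
  gripper=42,
  newtons=20,
)

```text
t: 7.45
tool_pos: [0.5266, 0.1066, 0.1658]
tool_rot: [-2.48, -1.918, 0.033]
contact_force: [0.1, 0.5, 0.6]
opening: 0.0711
```

```bash
python3 st.py - .104 0 .02
```

```text
t 7.45 world [0.5266 0.1066 0.1658] jig [[0.1056 0.0012 0.1658]] toolx ang rel jig -0.2 tilt [-2.48  -1.918  0.033] open 0.0711
F jig 0.5 -0.0 0.6
to goal units [ 0.012 -0.03  -2.43 ]
```

Call:
jog_arm(
  steps=[
    {"dx":0.01,"dy":-0.03,"dz":-0.8,"twist":0},
    {"dx":0.01,"dy":-0.03,"dz":-1.6,"twist":0},
    {"dx":0.01,"dy":-0.03,"dz":-2.4,"twist":0},
    {"dx":0.01,"dy":-0.03,"dz":-2.4,"twist":0},
  ],
)

```text
t: 7.95
tool_pos: [0.5227, 0.1044, 0.0174]
tool_rot: [-2.476, -1.912, 0.045]
contact_force: [0.0, -0.3, 0.8]
opening: 0.0714
```

```bash
python3 st.py 9 .104 0 -.024
python3 - <<'E'
from h import *
im=grab('wrist','w9')
for t in('scene9','w9'):
    im=load(t);P=cloud(im);J=w2j(P.reshape(-1,3)).reshape(P.shape);x,y,z=J[...,0],J[...,1],J[...,2]
    d=im['frame'].max(2)<100
    for a in np.arange(.04,.16,.01):
        q=d&(abs(y)<.1)&(x>.055)&(x<.16)&(z>=a)&(z<a+.01)
        if q.sum()>3: print(t,round(a,3),q.sum(),np.round([x[q].min(),x[q].max(),y[q].min(),y[q].max()],3))
E
```

```text
t 7.95 world [0.5227 0.1044 0.0174] jig [[0.1025 0.0044 0.0174]] toolx ang rel jig -0.2 tilt [-2.476 -1.912  0.045] open 0.0714
F jig -0.3 -0.1 0.8
to goal units [ 0.078  0.007 -0.689]
scene9 0.04 5 [0.157 0.16  0.043 0.052]
scene9 0.06 41 [ 0.074  0.114 -0.048  0.041]
scene9 0.07 57 [ 0.094  0.115 -0.052  0.042]
scene9 0.08 66 [ 0.092  0.116 -0.052  0.039]
scene9 0.09 28 [ 0.097  0.115 -0.052  0.041]
scene9 0.1 34 [ 0.093  0.118 -0.068  0.045]
scene9 0.11 103 [ 0.093  0.119 -0.07   0.064]
scene9 0.12 75 [ 0.093  0.122 -0.072  0.062]
scene9 0.13 102 [ 0.093  0.122 -0.071  0.028]
scene9 0.14 110 [ 0.088  0.125 -0.072  0.014]
scene9 0.15 159 [ 0.086  0.125 -0.074  0.013]
w9 0.04 222 [ 0.065  0.16  -0.082  0.082]
w9 0.05 91 [ 0.086  0.16  -0.052  0.053]
w9 0.06 281 [ 0.094  0.116 -0.048  0.035]
w9 0.07 961 [ 0.093  0.117 -0.052  0.047]
w9 0.08 1262 [ 0.094  0.117 -0.052  0.047]
w9 0.09 1450 [ 0.094  0.117 -0.052  0.047]
w9 0.1 1726 [ 0.099  0.12  -0.069  0.056]
w9 0.11 8754 [ 0.093  0.12  -0.071  0.065]
w9 0.12 9137 [ 0.092  0.124 -0.071  0.065]
w9 0.13 15036 [ 0.094  0.125 -0.072  0.065]
w9 0.14 12388 [ 0.109  0.127 -0.072  0.065]
w9 0.15 1305 [ 0.122  0.128 -0.029  0.021]
```

View pics/w9.png

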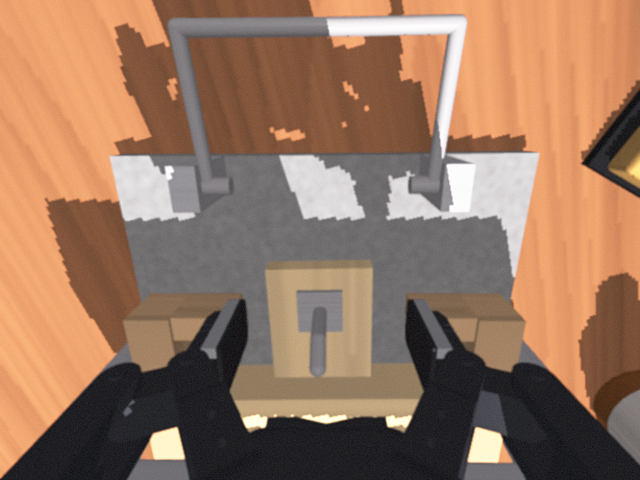

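View pics/v9.png

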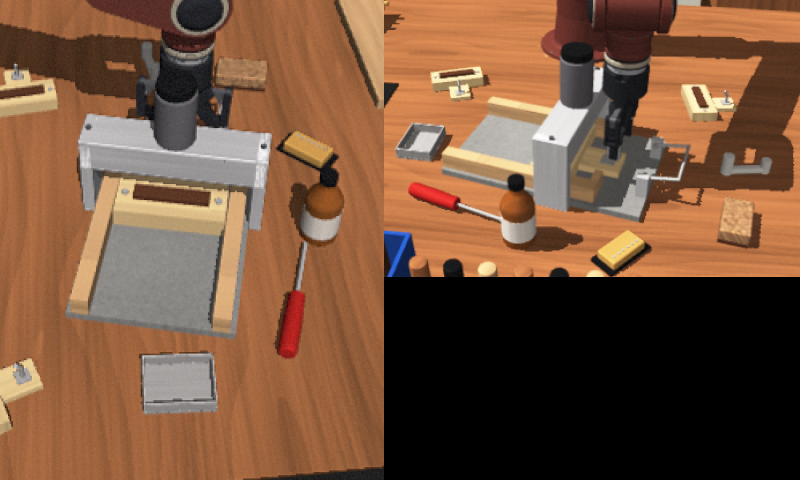

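Run:
```python
from h import *
from scipy.spatial.transform import Rotation as R
o=ctrl.get_obs(); M=R.from_rotvec(o['tool_rot']).as_matrix(); print(np.round(M,3)); print(np.round(o['q'],4))
im=load('w9'); i0=load('wrist0'); 
M0=R.from_rotvec([-3.06,-.703,0]).as_matrix()
C0=M0.T@i0['extrinsics'][:3,:3]; t0=M0.T@(i0['extrinsics'][:3,3]-np.array([.2727,-.5618,.1975]))
print(np.round(C0,3),np.round(t0,4))
C1=M.T@im['extrinsics'][:3,:3]; t1=M.T@(im['extrinsics'][:3,3]-o['tool_pos']); print(np.round(C1,3),np.round(t1,4))
P=cloud(im).reshape(-1,3);T=(P-o['tool_pos'])@M
d=(im['frame'].max(2)<100).reshape(-1)
for a in np.arange(-.14,-.03,.01):
    q=T[d&(T[:,2]>a)&(T[:,2]<a+.01)&(abs(T[:,0])<.03)&(abs(T[:,1])<.08)]
    if len(q)>5: print(round(a,3),np.round([q[:,1].min(),q[:,1].max(),q[:,2].max()],3))
```

```text
[[ 0.252  0.968 -0.017]
 [ 0.968 -0.252 -0.007]
 [-0.011 -0.014 -1.   ]]
[ 0.0614  0.0387  1.9357 -0.0068  1.1844  0.3191]
[[ 0.001 -0.947 -0.322]
 [ 1.     0.     0.001]
 [-0.001 -0.322  0.947]] [ 0.0839  0.0003 -0.1759]
[[ 0.    -0.946 -0.323]
 [ 1.     0.001 -0.003]
 [ 0.003 -0.323  0.946]] [ 0.0829  0.0005 -0.1747]
-0.13 [-0.068  0.066 -0.12 ]
-0.12 [-0.068  0.069 -0.11 ]
-0.11 [-0.068  0.069 -0.1  ]
-0.1 [-0.068  0.068 -0.09 ]
-0.09 [-0.067  0.067 -0.08 ]
-0.08 [-0.049  0.049 -0.07 ]
-0.07 [-0.049  0.049 -0.06 ]
-0.06 [-0.049  0.049 -0.05 ]
-0.05 [-0.048  0.048 -0.04 ]
-0.03 [-0.007 -0.001 -0.021]
```

```bash
python3 st.py - .104 0 -.024
```

```text
t 8.1 world [0.529  0.1049 0.0242] jig [[ 0.1045 -0.0016  0.0242]] toolx ang rel jig -0.2 tilt [-2.482 -1.918  0.028] open 0.0714
F jig -0.1 -0.4 0.2
to goal units [-0.027 -0.001 -0.803]
```

Call:
jog_arm(
  steps=[
    {"dx":-0.03,"dy":0,"dz":-0.2,"twist":0},
    {"dx":-0.03,"dy":0,"dz":-0.4,"twist":0},
    {"dx":-0.03,"dy":0,"dz":-0.6,"twist":0},
    {"dx":-0.03,"dy":0,"dz":-0.78,"twist":0},
    {"dx":-0.03,"dy":0,"dz":-0.78,"twist":0},
  ],
)

```text
t: 8.72
tool_pos: [0.5259, 0.1048, -0.0242]
tool_rot: [-2.481, -1.917, 0.032]
contact_force: [0.1, -0.3, 0.2]
opening: 0.0712
```

```bash
python3 - <<'E'
from h import *
grab('wrist','w10')
E
python3 st.py - .104 0 -.024
```

```text
t 8.78 world [ 0.5266  0.1049 -0.0234] jig [[ 0.1038  0.0008 -0.0234]] toolx ang rel jig -0.2 tilt [-2.482 -1.917  0.03 ] open 0.0715
F jig 0.1 0.1 -0.0
to goal units [ 0.013 -0.001 -0.01 ]
```

View pics/w10.png

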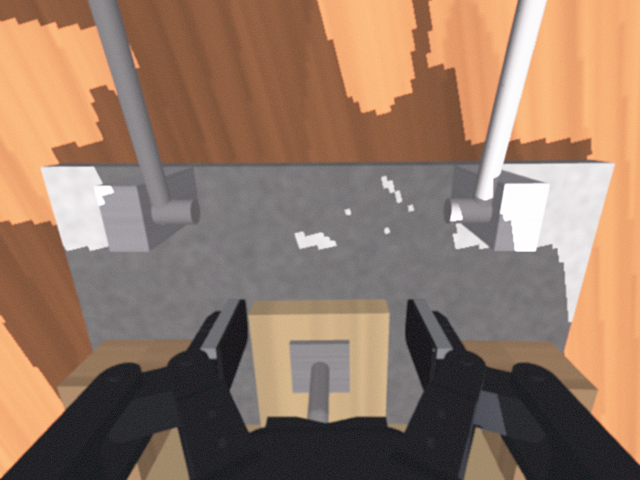

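Call:
jog_arm(
  steps=[
    {"dx":-0.02,"dy":0,"dz":0,"twist":0},
    {"dx":-0.02,"dy":0,"dz":0,"twist":0},
    {"dx":-0.02,"dy":0,"dz":0,"twist":0},
    {"dx":-0.02,"dy":0,"dz":0,"twist":0},
  ],
  gripper=120,
  newtons=20,
)

```text
t: 9.28
tool_pos: [0.5259, 0.1051, -0.0228]
tool_rot: [-2.482, -1.918, 0.028]
contact_force: [-0.8, 2.0, 4.6]
opening: 0.0593
```

```bash
python3 - <<'E'
from h import *
grab('wrist','w11')
E
python3 st.py - .120 0 -.022;python3 st.py - .141 0 -.022
```

```text
t 9.32 world [ 0.5258  0.1051 -0.0228] jig [[ 0.1039  0.0016 -0.0228]] toolx ang rel jig -0.2 tilt [-2.482 -1.918  0.028] open 0.0593
F jig 2.1 1.9 5.0
to goal units [0.092 0.253 0.013]
t 9.32 world [ 0.5258  0.1051 -0.0228] jig [[ 0.1039  0.0016 -0.0228]] toolx ang rel jig -0.2 tilt [-2.482 -1.918  0.028] open 0.0593
F jig 2.1 1.9 5.0
to goal units [0.179 0.592 0.013]
```

View pics/w11.png

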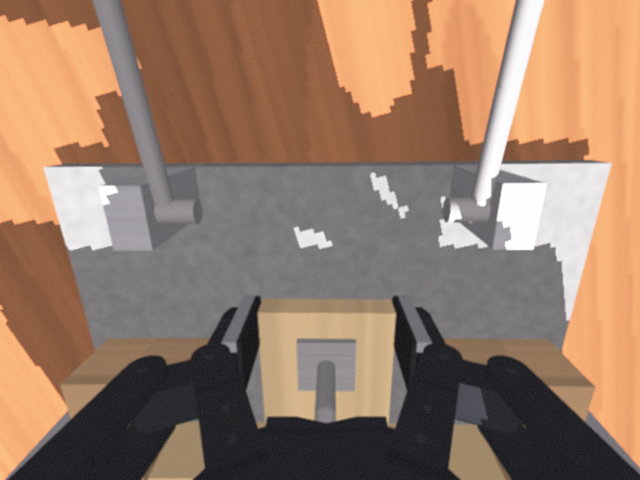

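Call:
jog_arm(
  steps=[
    {"dx":0.015,"dy":0.06,"dz":0.01,"twist":0},
    {"dx":0.03,"dy":0.12,"dz":0.01,"twist":0},
    {"dx":0.045,"dy":0.18,"dz":0.01,"twist":0},
    {"dx":0.06,"dy":0.24,"dz":0.01,"twist":0},
    {"dx":0.075,"dy":0.3,"dz":0.01,"twist":0},
  ],
)

```text
t: 9.95
tool_pos: [0.53, 0.1234, -0.0226]
tool_rot: [-2.481, -1.917, 0.029]
contact_force: [-0.4, -1.7, -2.8]
opening: 0.0592
```

```bash
python3 - <<'E'
from h import *
grab('wrist','w12')
E
python3 st.py - .141 0.001 -.022
```

```text
t 10.0 world [ 0.5301  0.1238 -0.0225] jig [[ 0.1231  0.002  -0.0225]] toolx ang rel jig -0.2 tilt [-2.481 -1.917  0.029] open 0.0592
F jig -0.4 0.1 -2.4
to goal units [0.091 0.285 0.009]
```

View pics/w12.png

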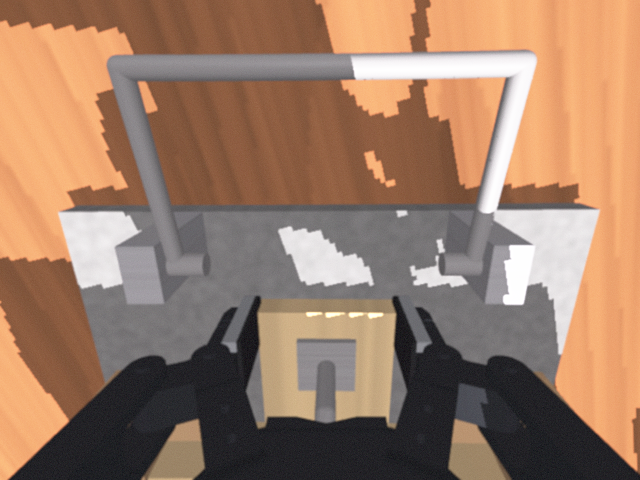

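Call:
jog_arm(
  steps=[
    {"dx":0.012,"dy":0.05,"dz":0.01,"twist":0},
    {"dx":0.025,"dy":0.1,"dz":0.01,"twist":0},
    {"dx":0.038,"dy":0.15,"dz":0.01,"twist":0},
    {"dx":0.05,"dy":0.2,"dz":0.01,"twist":0},
    {"dx":0.055,"dy":0.22,"dz":0.01,"twist":0},
  ],
)

```text
t: 10.62
tool_pos: [0.5334, 0.1372, -0.0219]
tool_rot: [-2.481, -1.917, 0.029]
contact_force: [-0.7, -1.8, -2.9]
opening: 0.0589
```

```bash
python3 st.py 13 .142 0.001 -.022
```

```text
t 10.62 world [ 0.5334  0.1372 -0.0219] jig [[ 0.1369  0.0022 -0.0219]] toolx ang rel jig -0.2 tilt [-2.481 -1.917  0.029] open 0.0589
F jig -2.0 0.2 -2.9
to goal units [ 0.04   0.077 -0.001]
```

View pics/v13.png

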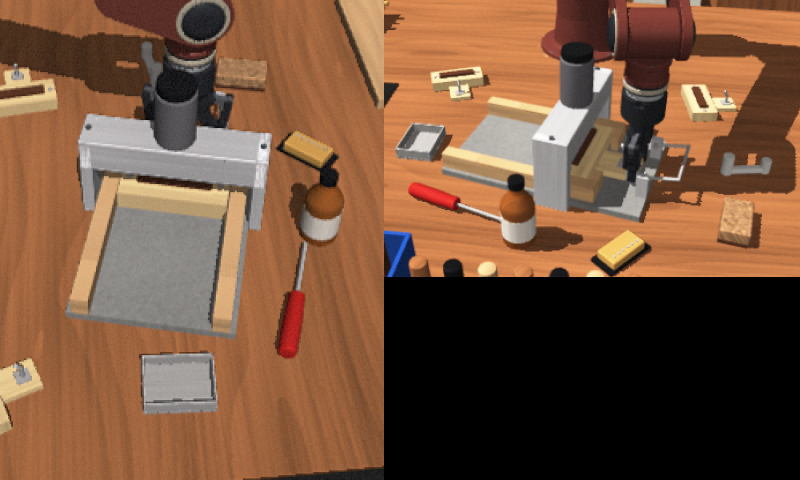

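Call:
jog_arm(
  steps=[
    {"dx":0.005,"dy":0.02,"dz":0,"twist":0},
    {"dx":0.01,"dy":0.04,"dz":0,"twist":0},
    {"dx":0.015,"dy":0.055,"dz":0,"twist":0},
    {"dx":0.02,"dy":0.07,"dz":0,"twist":0},
  ],
)

```text
t: 11.22
tool_pos: [0.5347, 0.1416, -0.0219]
tool_rot: [-2.481, -1.917, 0.028]
contact_force: [-1.4, -1.6, -1.3]
opening: 0.0589
```

```bash
python3 - <<'E'
from h import *
grab('wrist','w14')
im=load('w14');P=cloud(im);J=w2j(P.reshape(-1,3)).reshape(P.shape);x,y,z=J[...,0],J[...,1],J[...,2]
q=(abs(z-.024)<.004)&(abs(y)<.02)&(x>.1); print(np.percentile(x[q],[50,95,99]),np.median(z[q]))
E
python3 st.py - .142 0.001 -.022
```

```text
[0.13512731 0.14761294 0.14802433] 0.025488057252076673
t 11.28 world [ 0.5347  0.1417 -0.0219] jig [[ 0.1415  0.0021 -0.0219]] toolx ang rel jig -0.2 tilt [-2.481 -1.917  0.028] open 0.0595
F jig -2.2 0.0 -2.3
to goal units [ 0.02   0.003 -0.001]
```

View pics/w14.png

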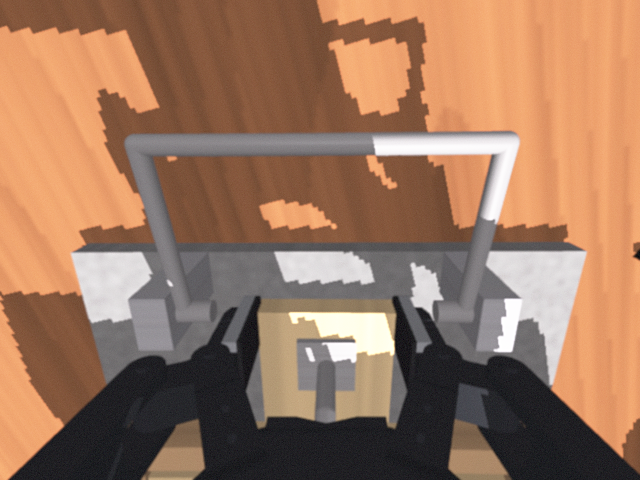

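Call:
jog_arm(
  steps=[
    {"dx":0,"dy":0,"dz":0,"twist":0},
    {"dx":0,"dy":0,"dz":0,"twist":0},
    {"dx":-0.05,"dy":-0.2,"dz":0.01,"twist":0},
    {"dx":-0.05,"dy":-0.2,"dz":0.01,"twist":0},
  ],
  gripper=50,
)

```text
t: 11.78
tool_pos: [0.5316, 0.1289, -0.0212]
tool_rot: [-2.482, -1.916, 0.028]
contact_force: [-0.6, 0.8, -0.0]
opening: 0.0689
```

Call:
jog_arm(
  steps=[
    {"dx":0,"dy":0,"dz":0,"twist":0},
    {"dx":0,"dy":0,"dz":0,"twist":0},
    {"dx":0,"dy":0,"dz":0,"twist":0},
    {"dx":0,"dy":0,"dz":0,"twist":0},
  ],
  gripper=120,
)

```text
t: 12.28
tool_pos: [0.5316, 0.1289, -0.021]
tool_rot: [-2.482, -1.916, 0.028]
contact_force: [-2.2, -1.4, 3.8]
opening: 0.0595
```

```bash
python3 st.py - .135 0.001 -.022
```

```text
t 12.28 world [ 0.5316  0.1289 -0.021 ] jig [[ 0.1284  0.0019 -0.021 ]] toolx ang rel jig -0.3 tilt [-2.482 -1.916  0.028] open 0.0595
F jig -1.9 1.8 3.8
to goal units [ 0.041  0.103 -0.017]
```

Call:
jog_arm(
  steps=[
    {"dx":0.005,"dy":0.02,"dz":0.005,"twist":0},
    {"dx":0.01,"dy":0.04,"dz":0.005,"twist":0},
    {"dx":0.015,"dy":0.06,"dz":0.005,"twist":0},
    {"dx":0.015,"dy":0.06,"dz":0.005,"twist":0},
  ],
)

```text
t: 12.78
tool_pos: [0.5315, 0.1297, -0.021]
tool_rot: [-2.482, -1.921, 0.038]
contact_force: [-4.5, -11.7, 6.4]
opening: 0.0592
```

```bash
python3 st.py - .135 0.001 -.022
```

```text
t 12.78 world [ 0.5315  0.1297 -0.021 ] jig [[ 0.1291  0.0022 -0.021 ]] toolx ang rel jig -0.1 tilt [-2.482 -1.921  0.038] open 0.0592
F jig -12.5 1.5 6.4
to goal units [ 0.043  0.09  -0.017]
```

Call:
jog_arm(
  steps=[
    {"dx":0,"dy":0,"dz":0,"twist":0},
    {"dx":0,"dy":0,"dz":0,"twist":0},
    {"dx":0,"dy":0,"dz":0.6,"twist":0},
    {"dx":0,"dy":0,"dz":1.3,"twist":0},
    {"dx":0,"dy":0,"dz":2,"twist":0},
  ],
  gripper=50,
)

```text
t: 13.4
tool_pos: [0.5314, 0.1302, 0.1001]
tool_rot: [-2.481, -1.921, 0.037]
contact_force: [1.3, -0.5, -0.1]
opening: 0.0687
```

```bash
python3 - <<'E'
from h import *
grab('wrist','w15')
im=load('w15');P=cloud(im);J=w2j(P.reshape(-1,3)).reshape(P.shape);x,y,z=J[...,0],J[...,1],J[...,2]
q=(abs(z-.024)<.004)&(abs(y)<.02)&(x>.1); print('tongue',np.percentile(x[q],[50,95,99]),np.median(z[q]))
q=(abs(y)<.03)&(x>.19)&(x<.24)&(z>.02)&(z<.08); print('bar',np.median(x[q]),np.median(z[q]),z[q].max())
for s in(1,-1):
    q=(x>.19)&(x<.21)&(z>.03)&(z<.08)&(s*y>.03)&(s*y<.07); print('arm',s,np.percentile(x[q],[5,95]),np.percentile(y[q],[5,50,95]),np.median(z[q]))
E
python3 st.py 15 .203 0.05 .10
```

```text
tongue [0.13031884 0.14793642 0.14850995] 0.02495313295725797
bar 0.21982146084667142 0.059463580999971566 0.062050182864902464
arm 1 [0.19123738 0.20918168] [0.04834821 0.05054475 0.05351203] 0.05591641425913679
arm -1 [0.19115449 0.20904104] [-0.05143382 -0.04845796 -0.04623406] 0.05575770570500101
t 13.45 world [0.5357 0.1308 0.1072] jig [[ 0.1312 -0.0016  0.1072]] toolx ang rel jig -0.1 tilt [ 2.482  1.922 -0.023] open 0.0686
F jig 0.7 -2.7 3.1
to goal units [-0.535  1.373 -0.12 ]
```

View pics/w15.png

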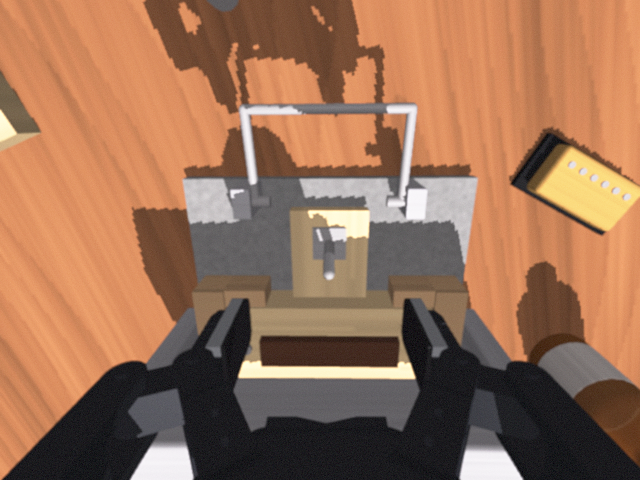

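View pics/v15.png

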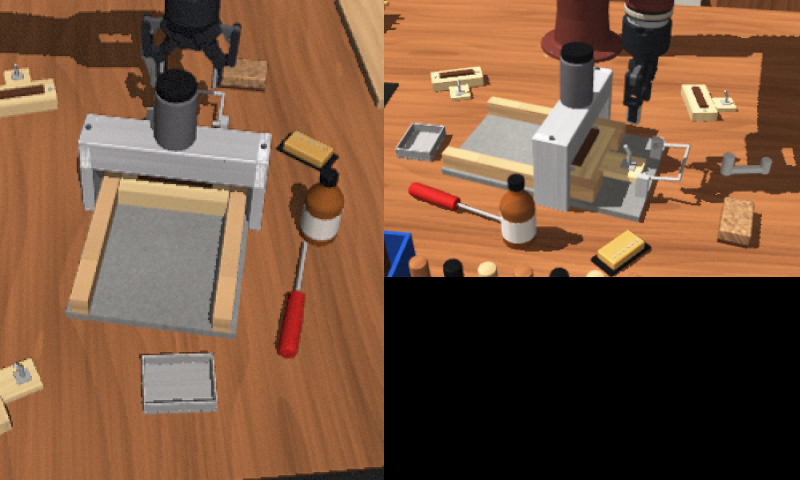

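Run:
```python
from h import *
im=load('w15');P=cloud(im);J=w2j(P.reshape(-1,3)).reshape(P.shape);x,y,z=J[...,0],J[...,1],J[...,2]
q=(abs(z-.012)<.003)&(abs(y)<.1)&(x>.1)&(x<.19); print('bed end',np.percentile(x[q],[95,99,99.8]))
q=(abs(z-.024)<.003)&(abs(y)<.02)&(x>.1);print('tongue',np.percentile(x[q],[95,99,99.8]))
q=(abs(z-.041)<.004)&(abs(y)<.1)&(abs(y)>.05)&(x>.06)&(x<.1);print('stops end (88)',np.percentile(x[q],[95,99,99.8]))
q=(abs(z-.054)<.003)&(abs(y)<.066)&(abs(y)>.05)&(x>.14)&(x<.18);print('lug',np.percentile(x[q],[1,5,95,99]))
```

```text
bed end [0.16860885 0.17051296 0.17091338]
tongue [0.14790907 0.14852749 0.14864235]
stops end (88) [0.08899131 0.0894943  0.08976821]
lug [0.15101    0.15199366 0.17325185 0.17871572]
```

```bash
python3 st.py - .2195 .027 .06
```

```text
t 13.55 world [0.5341 0.1305 0.1025] jig [[ 1.305e-01 -1.000e-04  1.025e-01]] toolx ang rel jig -0.1 tilt [ 2.484  1.923 -0.028] open 0.0688
F jig -0.1 -0.3 -0.9
to goal units [-0.069  1.549 -0.708]
```

Call:
jog_arm(
  steps=[
    {"dx":-0.05,"dy":0.3,"dz":0,"twist":-1},
    {"dx":-0.05,"dy":0.7,"dz":0,"twist":-2},
    {"dx":-0.1,"dy":1.1,"dz":0,"twist":-3},
    {"dx":-0.13,"dy":1.5,"dz":0,"twist":-4},
    {"dx":-0.13,"dy":1.5,"dz":0,"twist":-5},
  ],
  gripper=165,
)

```text
t: 14.18
tool_pos: [0.5249, 0.222, 0.1005]
tool_rot: [-3.057, -0.686, 0.029]
contact_force: [0.2, 0.5, -0.1]
opening: 0.0299
```

Call:
jog_arm(
  steps=[
    {"dx":0,"dy":0,"dz":0,"twist":-1},
    {"dx":0,"dy":0,"dz":0,"twist":-2},
    {"dx":0,"dy":0,"dz":0,"twist":-3},
    {"dx":0,"dy":0,"dz":0,"twist":-4},
    {"dx":0,"dy":0,"dz":0,"twist":-4},
  ],
)

```text
t: 14.8
tool_pos: [0.524, 0.2219, 0.0988]
tool_rot: [-3.103, 0.397, 0.027]
contact_force: [0.1, -0.6, -0.5]
opening: 0.0305
```

```bash
python3 st.py - .2195 .027 .06;  python3 prof.py 16 | grep -v scene | head -14;python3 st.py - .2195 .027 .06
```

```text
t 14.8 world [0.524  0.2219 0.0988] jig [[0.2166 0.0324 0.0988]] toolx ang rel jig 269.8 tilt [-3.103  0.397  0.027] open 0.0305
F jig -0.5 -0.3 -0.5
to goal units [ 0.099  0.024 -0.646]
14.8 [0.524  0.2219 0.0988] [-3.103  0.397  0.027] 0.03054235001819306 [ 0.1 -0.6 -0.5]
wrist 54131 0.02992748241498452
-0.14 35 x [0.021 0.023] y [-0.02   0.019]
-0.13 8858 x [0.009 0.022] y [-0.065  0.064]
-0.12 15350 x [-0.006  0.02 ] y [-0.064  0.063]
-0.11 10556 x [-0.012  0.02 ] y [-0.06   0.059]
-0.1 7641 x [-0.012  0.019] y [-0.055  0.054]
-0.09 6299 x [-0.012  0.016] y [-0.05  0.05]
-0.08 2050 x [-0.011  0.016] y [-0.045  0.045]
-0.07 1156 x [-0.011  0.013] y [-0.029  0.028]
-0.06 1082 x [-0.011  0.013] y [-0.029  0.028]
-0.05 834 x [-0.01   0.013] y [-0.029  0.029]
-0.04 182 x [-0.008  0.012] y [-0.021  0.022]
0.02 88 x [0.03  0.037] y [0.097 0.104]
t 14.9 world [0.5243 0.222  0.0994] jig [[0.2167 0.0321 0.0994]] toolx ang rel jig 269.9 tilt [-3.103  0.396  0.026] open 0.0304
F jig 0.4 -0.1 0.9
to goal units [ 0.093  0.024 -0.657]
```

View pics/wrist16.png

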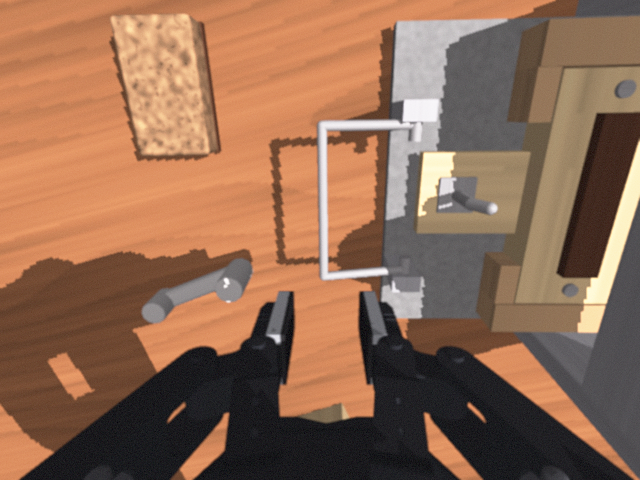

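Call:
jog_arm(
  steps=[
    {"dx":0.09,"dy":0.03,"dz":-0.3,"twist":0},
    {"dx":0.09,"dy":0.03,"dz":-0.6,"twist":0},
    {"dx":0.09,"dy":0.03,"dz":-0.7,"twist":0},
    {"dx":0.09,"dy":0.03,"dz":-0.7,"twist":0},
  ],
)

```text
t: 15.4
tool_pos: [0.5289, 0.2235, 0.056]
tool_rot: [-3.104, 0.396, 0.029]
contact_force: [-0.1, 0.3, 0.1]
opening: 0.0299
```

```bash
python3 - <<'E'
from h import *
im=grab('wrist','w17');P=cloud(im);J=w2j(P.reshape(-1,3)).reshape(P.shape);x,y,z=J[...,0],J[...,1],J[...,2]
q=(abs(y)<.01)&(x>.19)&(x<.24)&(z>.04)&(z<.07); print('bar',np.median(x[q]),np.median(z[q]),z[q].max())
E
python3 st.py - .2195 .027 .0155
```

```text
bar 0.21955020612800807 0.059676536599904545 0.06160865148405956
t 15.45 world [0.5296 0.2237 0.057 ] jig [[0.2197 0.0274 0.057 ]] toolx ang rel jig 269.9 tilt [-3.103  0.396  0.027] open 0.0302
F jig -0.3 -0.7 0.6
to goal units [ 0.006 -0.005 -0.692]
```

View pics/w17.png

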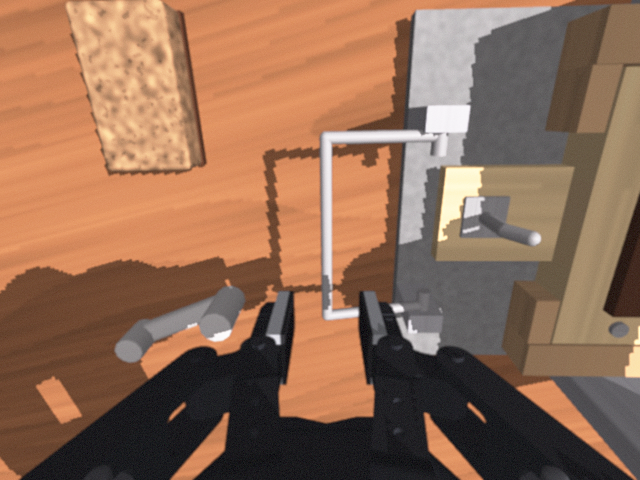

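Call:
jog_arm(
  steps=[
    {"dx":0.01,"dy":0,"dz":-0.25,"twist":0},
    {"dx":0.01,"dy":0,"dz":-0.5,"twist":0},
    {"dx":0.01,"dy":0,"dz":-0.69,"twist":0},
    {"dx":0.01,"dy":0,"dz":-0.69,"twist":0},
  ],
)

```text
t: 15.95
tool_pos: [0.5288, 0.2233, 0.0137]
tool_rot: [-3.104, 0.396, 0.031]
contact_force: [-0.7, 0.2, -0.4]
opening: 0.0302
```

Call:
jog_arm(
  steps=[
    {"dx":0,"dy":0,"dz":0,"twist":0},
    {"dx":0,"dy":0,"dz":0,"twist":0},
    {"dx":0,"dy":0,"dz":0,"twist":0},
    {"dx":0,"dy":0,"dz":0,"twist":0},
    {"dx":0,"dy":0,"dz":0,"twist":0},
  ],
  gripper=255,
  newtons=25,
)

```text
t: 16.58
tool_pos: [0.5291, 0.2238, 0.0141]
tool_rot: [-3.103, 0.396, 0.031]
contact_force: [-0.3, 3.8, 0.4]
opening: 0.0043
```

```bash
python3 - <<'E'
from h import *
grab('wrist','w18')
E
python3 st.py 18 .2195 .027 .0155
```

```text
t 16.62 world [0.5291 0.2238 0.0141] jig [[0.2196 0.0279 0.0141]] toolx ang rel jig 269.9 tilt [-3.103  0.396  0.031] open 0.0047
F jig 3.0 0.3 1.3
to goal units [ 0.014 -0.006  0.023]
```

View pics/w18.png

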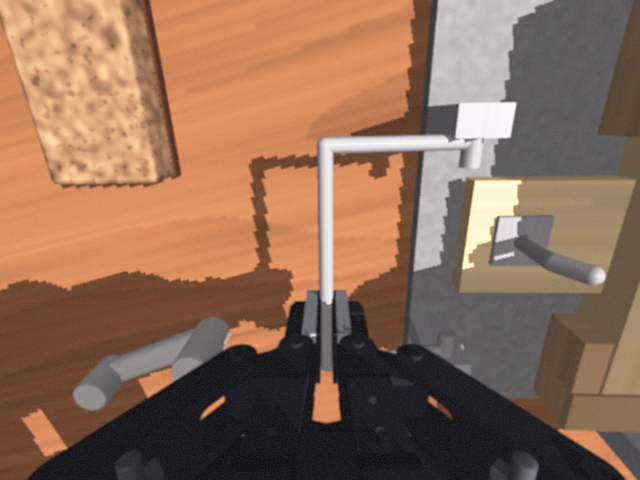

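View pics/v18.png

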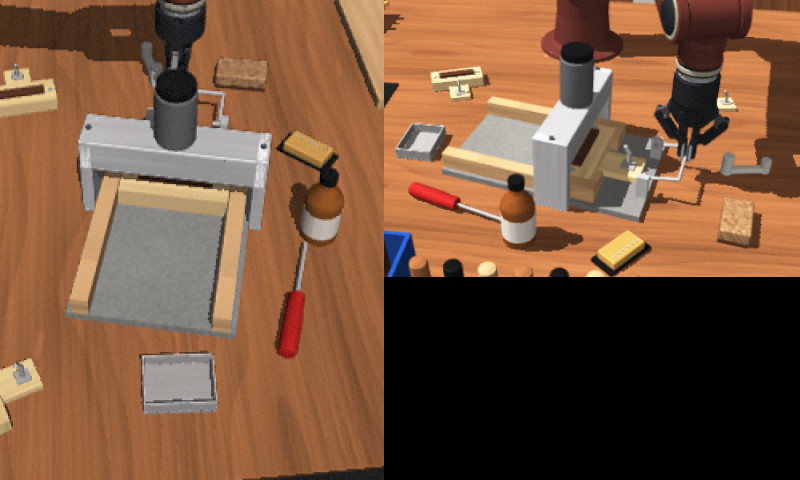

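Call:
jog_arm(
  steps=[
    {"dx":-0.02,"dy":-0.09,"dz":0.24,"twist":0},
    {"dx":-0.05,"dy":-0.2,"dz":0.4,"twist":0},
    {"dx":-0.09,"dy":-0.34,"dz":0.54,"twist":0},
    {"dx":-0.13,"dy":-0.5,"dz":0.65,"twist":0},
    {"dx":-0.13,"dy":-0.5,"dz":0.65,"twist":0},
  ],
)

```text
t: 17.35
tool_pos: [0.5222, 0.1957, 0.0564]
tool_rot: [-3.098, 0.396, 0.028]
contact_force: [-4.2, 8.0, 10.8]
opening: 0.0047
```

```bash
python3 - <<'E'
from h import *
im=grab('wrist','w19')
E
python3 st.py 19 .161 .028 .0595
```

```text
t 17.4 world [0.5223 0.1959 0.0563] jig [[0.1909 0.0276 0.0563]] toolx ang rel jig 269.8 tilt [-3.098  0.396  0.028] open 0.0045
F jig 6.3 6.3 10.4
to goal units [-0.131 -0.481  0.053]
```

View pics/w19.png

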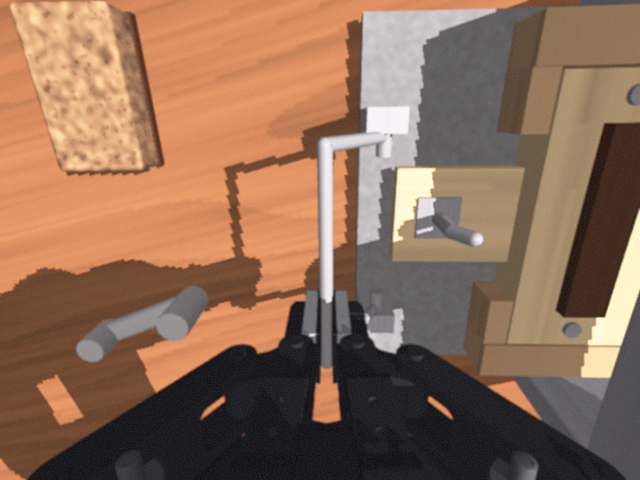

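```bash
cat > bar.py <<'E'
from h import *
import sys
im=grab(sys.argv[2] if len(sys.argv)>2 else 'wrist',sys.argv[1]);P=cloud(im);J=w2j(P.reshape(-1,3)).reshape(P.shape);x,y,z=J[...,0],J[...,1],J[...,2]
g=im['frame'].astype(int); gray=(g.max(2)-g.min(2)<30)
r=np.hypot(x-.1605,z-.045)
q=gray&(y<.0)&(y>-.045)&(r>.045)&(r<.075)&(z>.04)&((z>.075)|(abs(y)>.012)|(x>.13)); print('bar n',q.sum(),np.median(x[q]),np.median(z[q]),z[q].max(),'q',np.arctan2(np.median(z[q])-.045,np.median(x[q])-.1605),'r',np.median(r[q]))
E
python3 bar.py w20
```

```text
bar n 1459 0.19094948888618918 0.10007780222533758 0.10254389902853212 q 1.0657714609058706 r 0.06312919717543218
```

Call:
jog_arm(
  steps=[
    {"dx":-0.04,"dy":-0.17,"dz":0.08,"twist":0},
    {"dx":-0.08,"dy":-0.31,"dz":0.11,"twist":0},
    {"dx":-0.12,"dy":-0.47,"dz":0.13,"twist":0},
    {"dx":-0.18,"dy":-0.69,"dz":0.1,"twist":0},
    {"dx":-0.18,"dy":-0.69,"dz":0.1,"twist":0},
  ],
)

```text
t: 18.18
tool_pos: [0.5114, 0.1524, 0.0624]
tool_rot: [-3.101, 0.397, 0.028]
contact_force: [-2.5, -0.9, 5.3]
opening: 0.0045
```

```bash
python3 bar.py w21; python3 st.py 21 .161 .028 .0595
```

```text
bar n 1591 0.14576767053877002 0.10624672754711234 0.10892604568191419 q 1.8068524772588133 r 0.06302262475547242
t 18.23 world [0.5114 0.1525 0.0624] jig [[0.1462 0.0273 0.0624]] toolx ang rel jig 269.8 tilt [-3.101  0.397  0.028] open 0.0049
F jig -1.1 1.4 5.7
to goal units [ 0.05   0.241 -0.049]
```

View pics/w21.png

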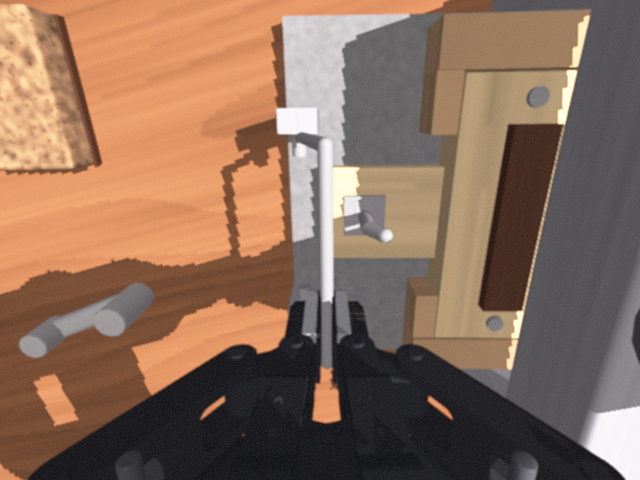

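View pics/v21.png

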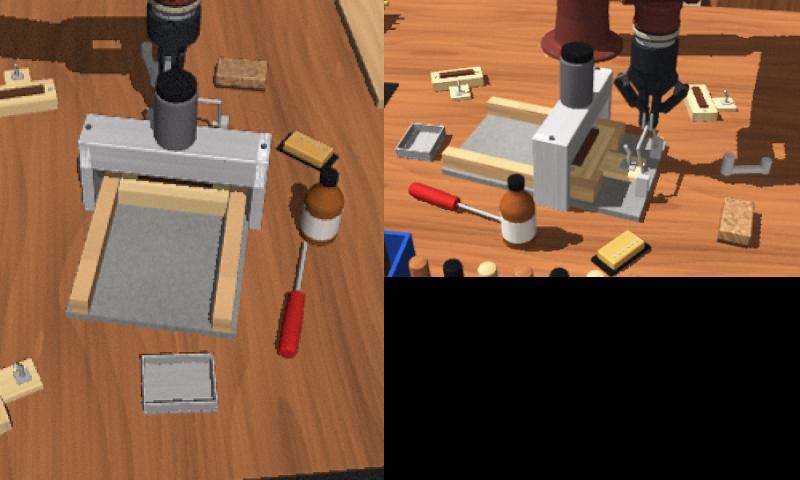

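Call:
jog_arm(
  steps=[
    {"dx":-0.02,"dy":-0.1,"dz":-0.03,"twist":0},
    {"dx":-0.05,"dy":-0.18,"dz":-0.06,"twist":0},
    {"dx":-0.09,"dy":-0.35,"dz":-0.17,"twist":0},
    {"dx":-0.11,"dy":-0.43,"dz":-0.23,"twist":0},
    {"dx":-0.11,"dy":-0.43,"dz":-0.23,"twist":0},
  ],
)

```text
t: 18.95
tool_pos: [0.5047, 0.126, 0.0479]
tool_rot: [-3.102, 0.398, 0.028]
contact_force: [3.0, 0.8, -2.1]
opening: 0.0043
```

```bash
python3 bar.py w22; python3 st.py 22 .161 .028 .0595; python3 prof.py 22b | head -12
```

```text
bar n 1566 0.11887202567152366 0.09099423568379217 0.09300461162009718 q 2.3064051411089634 r 0.0623907647629796
t 19.0 world [0.5048 0.1263 0.0481] jig [[0.1192 0.0272 0.0481]] toolx ang rel jig 269.8 tilt [-3.102  0.397  0.028] open 0.0044
F jig 0.6 -2.6 -2.0
to goal units [0.161 0.679 0.19 ]
19.1 [0.5048 0.1266 0.0484] [-3.102  0.397  0.028] 0.0044626682427142345 [ 1.8  0.9 -1.2]
wrist 139498 0.029995983954393183
-0.14 28 x [0.021 0.023] y [-0.018  0.017]
-0.13 9770 x [0.008 0.023] y [-0.063  0.063]
-0.12 17214 x [-0.006  0.036] y [-0.063  0.075]
-0.11 16062 x [-0.011  0.045] y [-0.056  0.076]
-0.1 23628 x [-0.028  0.08 ] y [-0.048  0.102]
-0.09 13504 x [-0.012  0.08 ] y [-0.041  0.069]
-0.08 7521 x [-0.016  0.08 ] y [-0.032  0.069]
-0.07 5195 x [-0.021  0.08 ] y [-0.016  0.069]
-0.06 4555 x [-0.026  0.08 ] y [-0.016  0.069]
-0.05 5547 x [-0.03  0.08] y [-0.016  0.07 ]
```

View pics/w22.png

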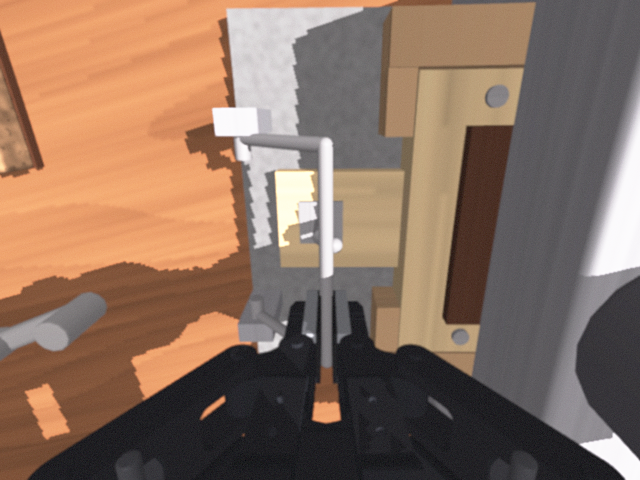

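Call:
jog_arm(
  steps=[
    {"dx":-0.01,"dy":-0.05,"dz":-0.05,"twist":0},
    {"dx":-0.03,"dy":-0.1,"dz":-0.11,"twist":0},
    {"dx":-0.03,"dy":-0.1,"dz":-0.11,"twist":0},
  ],
)

```text
t: 19.58
tool_pos: [0.5033, 0.1205, 0.0418]
tool_rot: [-3.102, 0.397, 0.027]
contact_force: [3.2, 0.6, -0.9]
opening: 0.0045
```

Call:
jog_arm(
  steps=[
    {"dx":0,"dy":0,"dz":0,"twist":0},
    {"dx":0,"dy":0,"dz":0,"twist":0},
    {"dx":0,"dy":0,"dz":0.3,"twist":0},
    {"dx":0,"dy":0,"dz":0.8,"twist":0},
    {"dx":0,"dy":0,"dz":1.2,"twist":0},
  ],
  gripper=218,
)

```text
t: 20.2
tool_pos: [0.5039, 0.1205, 0.1164]
tool_rot: [-3.102, 0.397, 0.024]
contact_force: [0.8, -0.2, -0.5]
opening: 0.0126
```

```bash
python3 bar.py w23; python3 st.py 23 .128 .028 .11
```

```text
bar n 725 0.11267446685339311 0.08452128823673166 0.08716722005057412 q 2.4509816814258945 r 0.06217525355724404
t 20.25 world [0.5062 0.1208 0.1201] jig [[0.1142 0.0245 0.1201]] toolx ang rel jig 269.8 tilt [-3.1    0.396  0.015] open 0.0127
F jig 1.1 -2.4 2.5
to goal units [ 0.     0.238 -0.169]
```

View pics/w23.png

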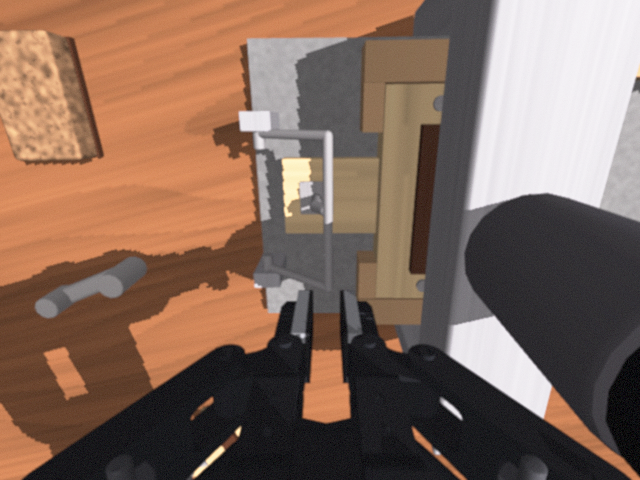

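Call:
jog_arm(
  steps=[
    {"dx":0,"dy":0.3,"dz":0,"twist":1},
    {"dx":0,"dy":0.35,"dz":0,"twist":2},
    {"dx":0,"dy":0.35,"dz":0,"twist":3},
    {"dx":0,"dy":0.35,"dz":0,"twist":4},
    {"dx":0,"dy":0.35,"dz":0,"twist":5},
  ],
  gripper=255,
)

```text
t: 20.98
tool_pos: [0.5038, 0.1415, 0.1149]
tool_rot: [-2.981, -0.962, 0.032]
contact_force: [0.8, -0.6, 0.1]
opening: -0.0003
```

Call:
jog_arm(
  steps=[
    {"dx":0,"dy":0,"dz":0,"twist":1},
    {"dx":0,"dy":0,"dz":0,"twist":2},
    {"dx":0,"dy":0,"dz":0,"twist":3},
    {"dx":0,"dy":0,"dz":0,"twist":4},
    {"dx":0,"dy":0,"dz":0,"twist":4},
  ],
)

```text
t: 21.6
tool_pos: [0.5029, 0.1414, 0.1137]
tool_rot: [-2.479, -1.925, 0.038]
contact_force: [0.4, 0.3, 0.4]
opening: 0.0002
```

```bash
python3 prof.py 24 | head -14; python3 st.py - .136 .027 .036
```

```text
21.6 [0.5029 0.1414 0.1137] [-2.479 -1.925  0.038] 0.00021013640318719393 [0.4 0.3 0.4]
wrist 56754 0.029998811289579232
-0.14 36 x [0.02  0.022] y [-0.015  0.02 ]
-0.13 9959 x [0.007 0.023] y [-0.061  0.063]
-0.12 15523 x [-0.006  0.019] y [-0.061  0.063]
-0.11 12003 x [-0.011  0.019] y [-0.053  0.056]
-0.1 7835 x [-0.012  0.018] y [-0.045  0.047]
-0.09 6038 x [-0.012  0.015] y [-0.037  0.039]
-0.08 1830 x [-0.012  0.015] y [-0.03   0.031]
-0.07 816 x [-0.     0.013] y [-0.012  0.015]
-0.06 838 x [0.006 0.012] y [-0.012  0.015]
-0.05 669 x [0.006 0.012] y [-0.012  0.015]
-0.04 101 x [0.006 0.012] y [-0.01   0.012]
0.02 1106 x [-0.022 -0.015] y [-0.019  0.085]
t 21.7 world [0.5033 0.1414 0.1141] jig [[0.1334 0.0324 0.1141]] toolx ang rel jig 0.0 tilt [-2.48  -1.924  0.037] open 0.0002
F jig -0.4 0.4 0.3
to goal units [ 0.098  0.019 -1.302]
```

View pics/wrist24.png

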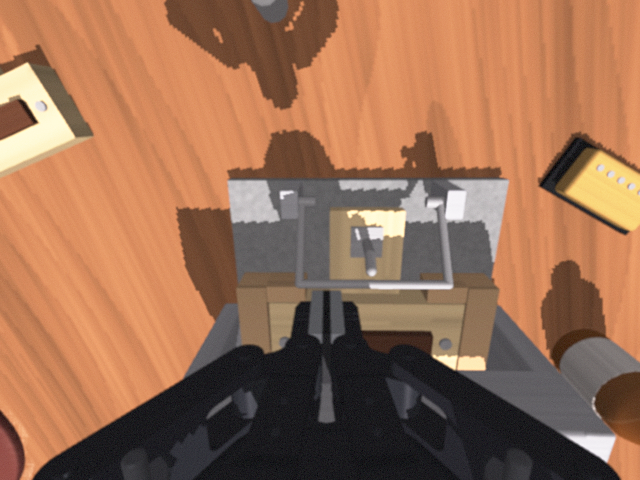

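Call:
jog_arm(
  steps=[
    {"dx":0.11,"dy":0.03,"dz":-0.3,"twist":0},
    {"dx":0.11,"dy":0.03,"dz":-0.6,"twist":0},
    {"dx":0.11,"dy":0.03,"dz":-0.6,"twist":0},
    {"dx":0.11,"dy":0.03,"dz":-0.6,"twist":0},
  ],
)

```text
t: 22.2
tool_pos: [0.5097, 0.1432, 0.0777]
tool_rot: [-2.48, -1.924, 0.038]
contact_force: [0.6, -0.9, 0.7]
opening: -0.0001
```

```bash
python3 bar.py w25; python3 st.py - .137 .026 .034
```

```text
bar n 873 0.11486246257687455 0.08445589574421042 0.08628831687025765 q 2.428712445240878 r 0.06045164987462449
t 22.25 world [0.5101 0.1432 0.0784] jig [[0.1369 0.0263 0.0784]] toolx ang rel jig 0.0 tilt [-2.481 -1.924  0.036] open -0.0
F jig 0.2 0.0 -0.3
to goal units [ 0.004  0.001 -0.739]
```

View pics/w25.png

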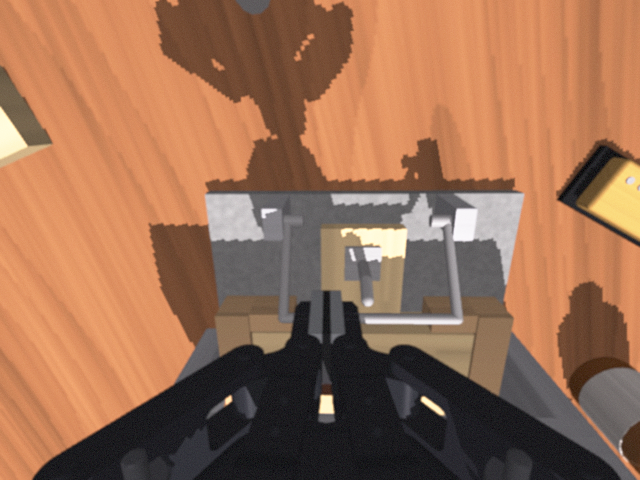

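Call:
jog_arm(
  steps=[
    {"dx":0,"dy":0,"dz":-0.25,"twist":0},
    {"dx":0,"dy":0,"dz":-0.5,"twist":0},
    {"dx":0,"dy":0,"dz":-0.72,"twist":0},
    {"dx":0,"dy":0,"dz":-0.72,"twist":0},
  ],
)

```text
t: 22.75
tool_pos: [0.5085, 0.143, 0.033]
tool_rot: [-2.479, -1.923, 0.042]
contact_force: [-0.6, 0.2, -0.6]
opening: -0.0004
```

```bash
python3 bar.py w26; python3 st.py - .1175 .026 .022
```

```text
bar n 711 0.11702291577924491 0.08619780047583321 0.11948612641455367 q 2.3831060529650583 r 0.0629441894557684
t 22.8 world [0.5094 0.1431 0.0341] jig [[0.1366 0.0269 0.0341]] toolx ang rel jig -0.0 tilt [-2.48  -1.924  0.039] open -0.0002
F jig 0.3 0.1 0.0
to goal units [-0.064 -0.312 -0.202]
```

View pics/w26.png

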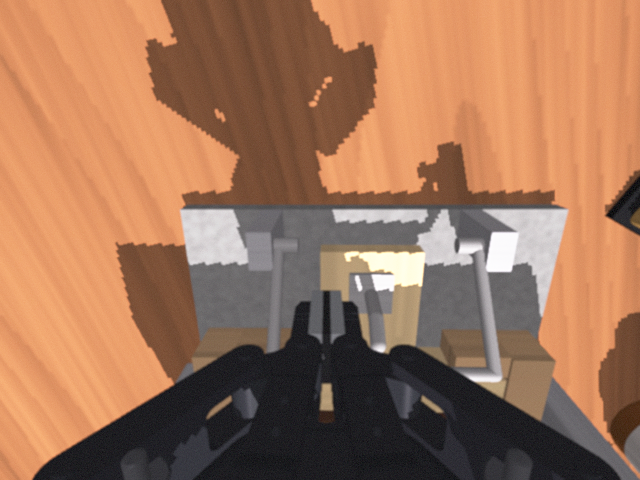

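Call:
jog_arm(
  steps=[
    {"dx":-0.036,"dy":-0.14,"dz":0,"twist":0},
    {"dx":-0.048,"dy":-0.19,"dz":-0.08,"twist":0},
    {"dx":-0.058,"dy":-0.23,"dz":-0.17,"twist":0},
    {"dx":-0.069,"dy":-0.27,"dz":-0.27,"twist":0},
    {"dx":-0.077,"dy":-0.3,"dz":-0.34,"twist":0},
  ],
)

```text
t: 23.42
tool_pos: [0.5045, 0.125, 0.0132]
tool_rot: [-2.48, -1.923, 0.04]
contact_force: [-0.3, 0.8, 0.4]
opening: 0.0001
```

```bash
python3 st.py 27 .103 .026 .06;python3 bar.py w27
```

```text
t 23.43 world [0.5045 0.125  0.0132] jig [[0.1178 0.0272 0.0132]] toolx ang rel jig -0.0 tilt [-2.48  -1.923  0.04 ] open 0.0001
F jig 0.7 0.5 0.4
to goal units [-0.043 -0.244  0.781]
bar n 4121 0.1312291061964228 0.10308607211494651 0.11466511492565389 q 2.037577217436726 r 0.06835581063358635
```

View pics/w27.png

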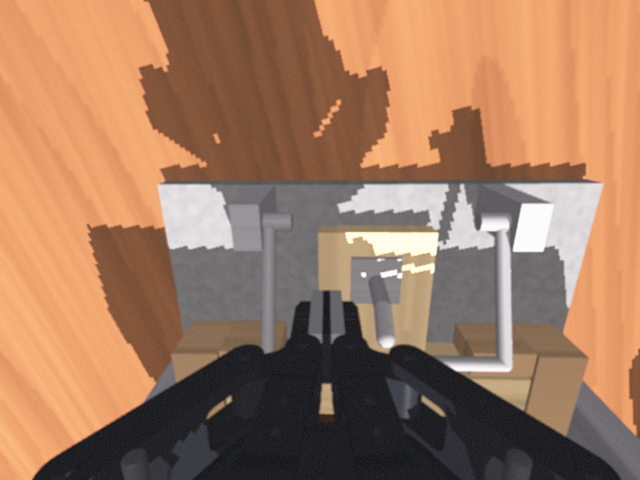

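View pics/v27.png

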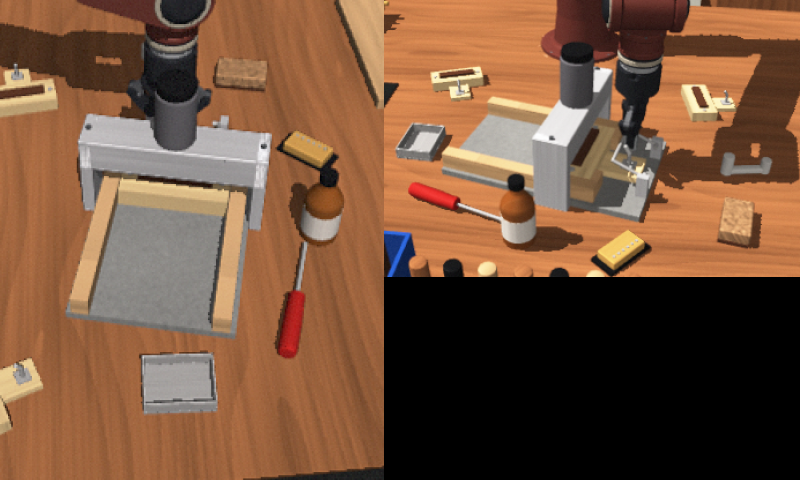

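Run:
```python
from h import *
im=load('w27');P=cloud(im);J=w2j(P.reshape(-1,3)).reshape(P.shape)
for v in range(355,374,3): print(v,np.round(np.nanmedian(J[v,455:500],axis=0),4))
```

```text
355 [ 0.0876 -0.0499  0.0401]
358 [ 0.108  -0.0383  0.0679]
361 [ 0.1076 -0.0374  0.0694]
364 [ 0.1069 -0.0371  0.0703]
367 [ 0.1057 -0.0369  0.0707]
370 [ 0.1042 -0.0378  0.0707]
373 [ 0.0769 -0.0532  0.0408]
```

Call:
jog_arm(
  steps=[
    {"dx":0.02,"dy":0.06,"dz":0.1,"twist":0},
    {"dx":0.02,"dy":0.06,"dz":0.7,"twist":0},
    {"dx":-0.03,"dy":-0.23,"dz":0.8,"twist":0},
    {"dx":-0.04,"dy":-0.23,"dz":0.8,"twist":0},
  ],
)

```text
t: 24.08
tool_pos: [0.5022, 0.1103, 0.0617]
tool_rot: [-2.482, -1.922, 0.039]
contact_force: [-0.2, 0.1, -0.1]
opening: -0.0003
```

```bash
python3 st.py - .104 .026 .022
```

```text
t 24.07 world [0.5022 0.1103 0.0617] jig [[0.103  0.0258 0.0617]] toolx ang rel jig -0.1 tilt [-2.482 -1.922  0.039] open -0.0003
F jig 0.1 0.2 -0.1
to goal units [ 0.     0.017 -0.662]
```

Call:
jog_arm(
  steps=[
    {"dx":0,"dy":0.02,"dz":-0.25,"twist":0},
    {"dx":0,"dy":0.02,"dz":-0.4,"twist":0},
    {"dx":0,"dy":0.02,"dz":-0.5,"twist":0},
    {"dx":0,"dy":0.02,"dz":-0.6,"twist":0},
    {"dx":0,"dy":0.02,"dz":-0.67,"twist":0},
  ],
)

```text
t: 24.7
tool_pos: [0.5021, 0.1115, 0.021]
tool_rot: [-2.481, -1.922, 0.04]
contact_force: [-0.0, 0.5, 0.9]
opening: 0.0
```

```bash
python3 st.py 28 .104 .026 .018;python3 bar.py w28; python3 - <<'E'
E
```

```text
t 24.7 world [0.5021 0.1115 0.021 ] jig [[0.1042 0.0262 0.021 ]] toolx ang rel jig -0.1 tilt [-2.481 -1.922  0.04 ] open 0.0
F jig 0.5 0.1 0.9
to goal units [ 0.002 -0.004 -0.05 ]
bar n 1276 0.10379009502836642 0.05401348541263738 0.10797452596356462 q 2.983970877727019 r 0.0595662721338923
```

View pics/w28.png

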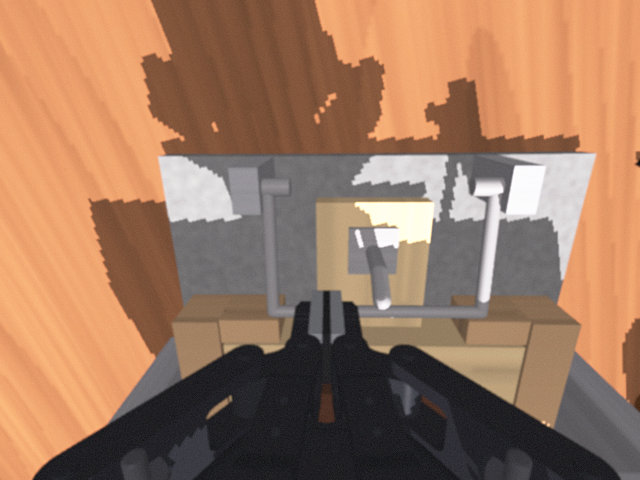

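Call:
jog_arm(
  steps=[
    {"dx":0,"dy":0,"dz":-0.03,"twist":0},
    {"dx":0,"dy":0,"dz":-0.05,"twist":0},
    {"dx":0,"dy":0,"dz":-0.07,"twist":0},
    {"dx":0,"dy":0,"dz":-0.07,"twist":0},
  ],
)

```text
t: 25.35
tool_pos: [0.5029, 0.1116, 0.0199]
tool_rot: [-2.482, -1.922, 0.039]
contact_force: [-6.8, -0.6, 15.1]
opening: 0.0001
```

```bash
python3 st.py - .104 .026 .018
```

```text
t 25.35 world [0.5029 0.1116 0.0199] jig [[0.1044 0.0254 0.0199]] toolx ang rel jig -0.1 tilt [-2.482 -1.922  0.039] open 0.0001
F jig -2.3 6.4 15.1
to goal units [-0.012 -0.004 -0.032]
```

Call:
jog_arm(
  steps=[
    {"dx":0,"dy":0,"dz":0.3,"twist":0},
    {"dx":0,"dy":0,"dz":1,"twist":0},
    {"dx":0,"dy":0.3,"dz":2,"twist":0},
    {"dx":0,"dy":0.6,"dz":3,"twist":0},
    {"dx":0,"dy":1,"dz":3.5,"twist":0},
  ],
)

```text
t: 25.98
tool_pos: [0.5045, 0.1723, 0.2349]
tool_rot: [2.483, 1.922, -0.03]
contact_force: [0.1, -0.1, 0.1]
opening: 0.0002
```

```bash
python3 st.py 29
python3 - <<'E'
from h import *
im=grab('wrist','w29')
for t in('w29','scene29'):
    im=load(t);P=cloud(im);J=w2j(P.reshape(-1,3)).reshape(P.shape);x,y,z=J[...,0],J[...,1],J[...,2]
    for s in(1,-1):
        q=(s*y>.012)&(s*y<.042)&(x>.09)&(x<.125)&(z>.04)&(z<.08); print(t,s,'bar',q.sum(),np.median(x[q]),np.median(z[q]),np.percentile(z[q],95))
    q=(abs(z-.024)<.003)&(abs(y)<.02)&(x>.1);print('tongue',np.percentile(x[q],[95,99,99.8]))
    q=(abs(y)<.01)&(x>.09)&(x<.13)&(z>.055)&(z<.075); print('hook',x[q].min(),x[q].max(),z[q].max())
    q=(abs(z-.012)<.003)&(abs(y)<.1)&(x>.1)&(x<.19); print('bed end',np.percentile(x[q],[95,99,99.8]))
a=cv2.imread('pics/scene29.png')[200:330,290:460]; cv2.imwrite('pics/c29.png',cv2.resize(a,None,fx=4,fy=4,interpolation=3))
E
```

```text
t 25.98 world [0.5045 0.1723 0.2349] jig [[0.1636 0.0389 0.2349]] toolx ang rel jig -0.1 tilt [ 2.483  1.922 -0.03 ] open 0.0002
F jig -0.1 -0.1 0.1
w29 1 bar 130 0.101675608764252 0.05387118243887909 0.055283382303947894
w29 -1 bar 134 0.10179184077333012 0.05360175356490604 0.05515966992652312
tongue [0.14762424 0.14828753 0.14843178]
hook 0.10094928330160957 0.12485848712885639 0.06948931393951607
bed end [0.16866531 0.17041604 0.17068865]
scene29 1 bar 26 0.10134905468207603 0.05225007096558226 0.055033776411476526
scene29 -1 bar 27 0.10127307840331916 0.0523685471258305 0.054007348856809224
tongue [0.1468867  0.14848351 0.14851816]
hook 0.1116842728788786 0.1245034620531689 0.06890011212048985
bed end [0.16902558 0.1705614  0.17102383]
```

View pics/c29.png

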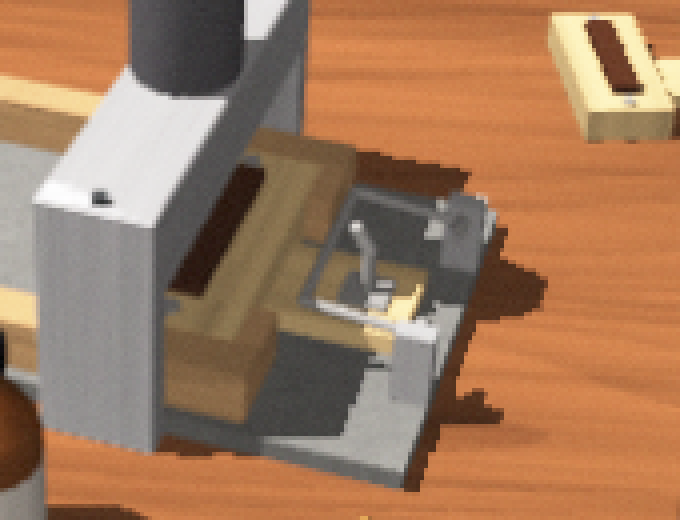

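View pics/w29.png

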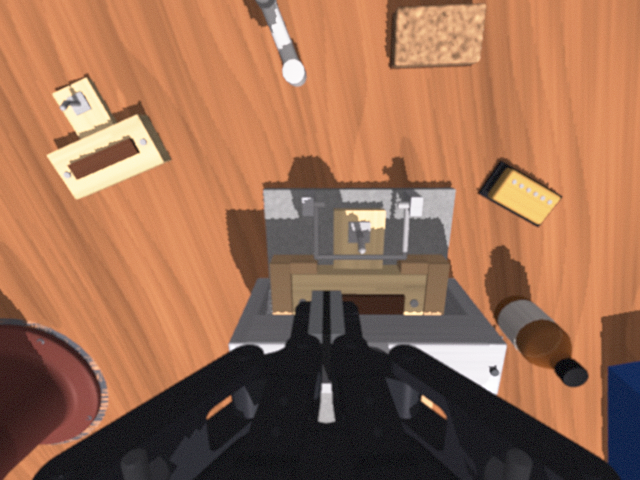

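View pics/scene29.png

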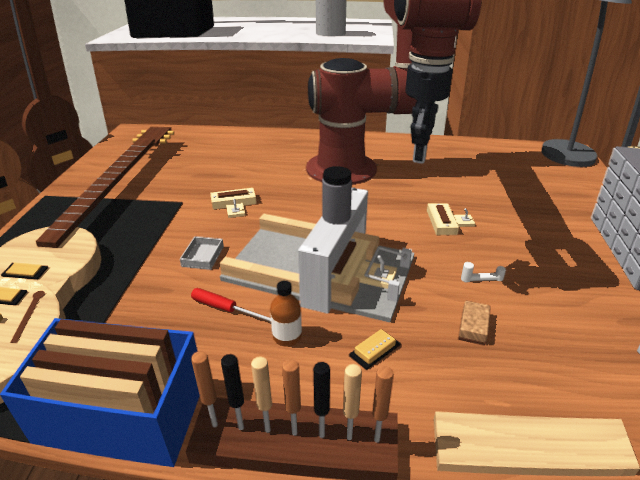

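```bash
python3 -c "
from station import ctrl
print(ctrl.finish_job())"
```

```text
the job is handed in; nothing more can be done
None
```

The sled is home against its end stops and the bail is latched behind its hook. The job was handed in at about 26 s of the 72 s allowed, with the arm well clear of everything.

**How it was done**
- **Sled:** The moves I had could not lean the tool as described. I pushed the sled's back face on its centre line with the vertical, open gripper, at about 3.5 N, until it was roughly 37 mm short of home. I then went over the bridge, gripped the tongue and drew it in gently. It stopped firmly, with 12.5 N at the stop.
- **Bail:** I gripped the crossbar off to one side of the hook and swung it round its arc to about 2.45 rad. With shut fingers I pushed it on to about 2.7 rad, then pressed it down 26 mm to one side of the hook until it met its stop, at 15 N.

**Last checks**
- **Sled:** The tongue's end measures 148.4 mm; home is 148. The jig's own edges also read 0.5 to 1.5 mm high, so the sled is home within about 1 mm.
- **Bail:** The crossbar measures x 101.3 to 101.8 mm with its top at z 52.3 to 53.9 mm. Latched should be x 100 and top 53, and it sits on the bridge side of the hook.
- **Other things:** By eye in the final picture, the other things on the bench have not moved; I did not measure them.

**Disagreement:** In the camera's depth readings the open fingertips sat about 45 mm behind the reported TCP. The description says 13 mm. I used the measured finger positions throughout.

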